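# Load the warming pan for a gearbox rebuild

### The job

The gear-warming pan stands on the black hot-plate mark: slide it along the steel top, never lifting or tipping it, over to the white loading ring, so that nothing gets dropped on the glass. There stand the gearbox parts that are on the bench upright in its compartments, one after the other in order of the compartments' dots: first the two-step cluster gear in the one with one dot, then the single-wheel gear (two dots), the plain round drum (three), and the flange with the square stem (four); if a part is missing, leave its compartment empty and go on. Then slide the loaded pan back onto the middle of the hot-plate mark, and last throw the switch over to on; leave the other things on the bench as they are.

Things in the scene. Friction and masses are not known exactly. Their poses are not given: they have to be found in the camera images.
- hotplate: fixed low steel heater 230 mm (its x) by 460 mm (its y), flat top 30 mm above the bench; both marks lie flush on this top, 234 mm apart along its y axis, and the pan slides freely between them. Origin at the centre of its underside; it stands a little turned.
- hot_mark: the hot-plate mark: round black glass zone, 216 mm across, with thin grey rings, at one end of the steel top (either end). Origin at its centre, on the steel top. No height of its own.
- load_mark: the loading mark: white painted ring, 216 mm across outside, 200 mm inside, on the other end of the steel top. Origin at its centre, on the steel top. No height of its own.
- pan: round open aluminium pan, 190 mm across, wall 30 mm high, floor 5 mm thick, about 500 g. Crossed 5 mm walls, 28 mm high, along its x and y make four compartments, marked by 1 to 4 black dots on the rim. In the centre a steel grip blade, 44 mm along the pan's x, 14 mm thick along its y, rises to 95 mm above the underside: pinch it to slide the pan. Origin: centre of underside. Yaw is free.
- pan_grip (a point): point in the pan's grip blade, 80 mm above the pan's underside (blade top at 95 mm).
- compartment1 (a point): centre of the pan's compartment with one dot, on the pan's floor (5 mm above its underside), 54 mm from the pan's centre; moves with the pan
- compartment2 (a point): centre of the pan's compartment with two dots, on the pan's floor (5 mm above its underside), 54 mm from the pan's centre; moves with the pan
- compartment3 (a point): centre of the pan's compartment with three dots, on the pan's floor (5 mm above its underside), 54 mm from the pan's centre; moves with the pan
- compartment4 (a point): centre of the pan's compartment with four dots, on the pan's floor (5 mm above its underside), 54 mm from the pan's centre; moves with the pan
- cluster_gear: two-step cluster gear of bare steel, 68 mm tall: toothed wheel 66 mm across and 15 mm high at the bottom, a second one 50 mm across above it up to 34 mm, then a round stem 28 mm across up to 68 mm. Origin at the centre of the underside, z axis up along the stem; 180 g. May be absent (None).
- plain_gear: single-wheel gear of bare steel, 68 mm tall: one toothed wheel 66 mm across and 22 mm high, then a round stem 28 mm across. Origin at the centre of the underside, z axis up along the stem; 180 g. May be absent (None).
- clutch_drum: plain round drum of dark steel, no teeth, 68 mm tall: 56 mm across and 36 mm high, then a round stem 28 mm across. Origin at the centre of the underside, z axis up along the stem; 180 g. May be absent (None).
- flange: smooth round flange, 66 mm across and 12 mm high, with a square stem, 26 by 26 mm, up to 68 mm; the stem's faces look along the part's x and y axes. Origin at the centre of the underside, z axis up along the stem; 180 g. May be absent (None).
- switch (a joint): lever switch, rad: about 0 = off, 1.0 = fully over (on); counts as on above 0.8. It stays where it is left and needs only a few newtons.
- switch_tip (a point): tip of the switch lever, the centre of its black ball (26 mm across), about 92 mm above the bench when off or on; the lever, a 10 mm rod, is 80 mm from its pivot (22 mm above the bench) to here. It leans 0.5 rad to either side; push the ball or rod across with closed fingers.
- switch_base: the switch's small grey housing block, 70 mm (its x) by 50 mm, 25 mm high, fixed on the bench between the robot and the steel top. Origin at the centre of its underside. The lever leans towards the housing's -x axis when off and swings towards its +x axis to on.
- wrench: open-ended wrench lying on the bench. Not part of the job: leave it.
- bearing: steel bearing ring, 90 mm across, 22 mm high, lying flat. Not part of the job: leave it.
- spray_can: grey spray can, 62 mm across, 170 mm tall, standing. Not part of the job: leave it.
- mug: white mug, 80 mm across, 90 mm tall. Not part of the job: leave it.
- hammer: hammer lying on the bench. Not part of the job: leave it.
- bearing_big: dark bearing ring, 110 mm across, 26 mm high, lying flat. Not part of the job: leave it.
Not all that is in view belongs to the job. What is shaped like the switch_base but blue or green is not meant.

How it is judged:
On the way, in this order (a step that is already met when the one before it is completed fails the run):
1. the empty pan stands on the loading mark, let go (horizontal distance between pan and load_mark below 0.015 m and linear speed of pan below 0.02 m/s and contact force between the fingers and pan below 0.3 N), for 0.2 s.
2. the two-step cluster gear in the one-dot compartment, upright on the pan's floor and let go (horizontal distance between cluster_gear and compartment1 below 0.015 m and z of cluster_gear in the frame of pan below 0.011 m and angle between cluster_gear's own z axis and vertical below 0.1 rad and contact force between the fingers and cluster_gear below 0.3 N), for 0.2 s.
3. the single-wheel gear in the two-dot compartment, upright on the pan's floor and let go (horizontal distance between plain_gear and compartment2 below 0.015 m and z of plain_gear in the frame of pan below 0.011 m and angle between plain_gear's own z axis and vertical below 0.1 rad and contact force between the fingers and plain_gear below 0.3 N), for 0.2 s.
4. the plain drum in the three-dot compartment, upright on the pan's floor and let go (horizontal distance between clutch_drum and compartment3 below 0.015 m and z of clutch_drum in the frame of pan below 0.011 m and angle between clutch_drum's own z axis and vertical below 0.1 rad and contact force between the fingers and clutch_drum below 0.3 N), for 0.2 s.
5. the square-stemmed flange in the four-dot compartment, upright on the pan's floor and let go (horizontal distance between flange and compartment4 below 0.015 m and z of flange in the frame of pan below 0.011 m and angle between flange's own z axis and vertical below 0.1 rad and contact force between the fingers and flange below 0.3 N), for 0.2 s.
6. the loaded pan stands on the hot-plate mark again, let go (horizontal distance between pan and hot_mark below 0.015 m and linear speed of pan below 0.02 m/s and contact force between the fingers and pan below 0.3 N), for 0.2 s.
7. the switch is thrown over to on (value of joint switch above 0.8 rad), for 0.2 s.
At the end, for the whole second after the job is handed in: Pan flat, at rest and let go within 15 mm of the centre of the hot-plate mark; every part that is present upright on the floor of its own compartment (within 15 mm of the compartment's centre); the switch beyond 0.8 rad (all of step 6 and horizontal distance between cluster_gear and compartment1 below 0.015 m and z of each of cluster_gear, plain_gear, clutch_drum, flange in the frame of pan below 0.011 m and angle between each of cluster_gear, plain_gear, clutch_drum, flange's own z axis and vertical below 0.1 rad and horizontal distance between plain_gear and compartment2 below 0.015 m and horizontal distance between clutch_drum and compartment3 below 0.015 m and horizontal distance between flange and compartment4 below 0.015 m and value of joint switch above 0.8 rad and angle between pan's own z axis and vertical below 0.05 rad); the robot touches nothing.
It fails at once if the pan is lifted more than 12 mm off the steel top (z of pan in the frame of hotplate above 0.042 m).
It fails at once if the pan is tipped (angle between pan's own z axis and vertical above 0.25 rad).
It fails at once if one of the other tools or parts on the bench is shifted more than 5 cm (distance of any of wrench, bearing, spray_can, mug, hammer, bearing_big from where it was at the start of the episode above 0.05 m).
Of cluster_gear, plain_gear, clutch_drum, flange only 3 to 4 are there at a start; the rules pass over those that are not, and their reading is None.
At some moment in a run one of cluster_gear, plain_gear, clutch_drum, flange, pan may be knocked a few centimetres aside while the robot is not near it.
It also fails if it takes over 210 s, if anything falls off the work surface, if the arm or the gripper's body presses on something with over 40 N, if the wrist force passes 120 N, or if a joint passes its speed limit or range.

### The arm

A 6-joint arm with a two-finger parallel gripper is mounted at the origin on the work surface. World frame = base frame: x ahead of the robot, y to its left, z up, the work surface at z = 0. Lengths are in m, angles in rad, forces in N, time in s.
With the tool pointing down it reaches from about 0.3 to 0.875 m from the base axis. Payload 6.4 kg.
Tool frame: the origin (TCP) lies midway between the tips of the shut fingers; the grasp point (between the pads) lies 19 mm behind it; z points along the fingers, y is the line along which they close (so a half turn about z gives the same grasp; the last joint's range is limited). The gripper opens to 85 mm and grips with 20 to 120 N. Pads are 22 mm wide; open, the fingers measure 114 mm over their backs; the gripper's body (76 mm by 85 mm) begins 54 mm behind the grasp point. The pads swing forward as they close: fully open they stand 13 mm farther back than shut.
Start: joints at [-0.206, 0.181, 1.607, -0, 1.354, -0.206], TCP at [0.575, 0, 0.191] pointing down, gripper open.
Joint ranges: [-2.99, 2.99], [-0.89, 2.07], [0.3, 2.58], [-1.14, 4.28], [0, 2.63], [-3.12, 3.12]. Speed limits (rad/s): [2.57, 2.57, 3.01, 3.14, 3.14, 3.14].

### API

Orientations are given as a unit quaternion [w, x, y, z].
In Python, from bench import * gives the robot as it stands.
- The arm moves only by the tool play_rows, never from a script. Its argument "plan" is a list of rows, each a list of 3 entries, a list of its own where there are three numbers: the finger opening in mm, from 0 to 85.4, then the shift along the tool's x, y, z normalised to -1 to 1, where 1 is 40 cm, then the turn about the tool's z normalised to -1 to 1, where 1 is pi rad. A call has 1 to 10 rows; each row is the pose to reach, as a shift and turn from the pose commanded when the call began, along the tool's axes at that moment, turning the shorter way round; what a row does not reach only later rows make up. A row lasts 1/10 s, in which the tool goes at most 50 mm and 8.59 degrees, less where a joint would pass 70% of its speed; a pose out of reach is approached as far as the arm can. A call with a number of a shift or a turn outside -1 to 1 is refused whole. A call with a gripper value outside its range is refused whole. The fingers move at their own pace and stop on an object; the grip force is fixed at half the most. Time passes only in rows, so rows that repeat a pose let the fingers close. It gives the time, the measured TCP pose, the force, the opening and the grip force at its end, in the units of the state.
- get_obs(): the state, without advancing time (a new reading comes with each control period).
- camera(name): name is "scene" or "side" or "wrist"; returns a dict with "image" (480x640x3 uint8, red, green, blue), "range_z" (480x640 float32, m along the optical axis (not along the pixel's ray), 0 where there is no reading), "intrinsics" (3x3 intrinsics, pixels), "rvec" (rotation vector, rad) and "tvec" (3), from world to camera coordinates, as OpenCV has them; the wrist camera has in their place "T_tool_cam" (4x4, takes a point from camera to tool coordinates, whose origin is the TCP and whose axes are the flange's). Camera axes: x right, y down, z forward; pixel columns grow to the right and rows downward; lengths in m; the calibration is good to about 2 mm. A picture is of the moment at which its call begins: read the wrist's pose just before it.
- hand_in(): hands the job in; it is judged then, once.
Trained networks look in a picture, given as the dict that the camera call returned (one of the last four; its "shot" number tells which), for a name from the list of things; names that differ only in an ending like _2 or _b are one class to them, and where a whole thing is asked for, a point or a joint stands for the part that bears it (a point fixed in the world has none). Each returns a list of dicts, best first, with "conf" (0 to 1); they miss things now and then, are a little off and sometimes report something else, mostly with a low value. They report only what shows in the picture. A call takes as long as a camera call. They do not tell look-alikes from the thing itself.
- search_frame(picture, label): "rect" ([centre column, centre row, width, height] in pixels, round what is visible of it).
- masks_of(picture, label): "mask" (480x640 bool, what is visible of it) and "rect" ([centre column, centre row, width, height] in pixels, round what is visible of it).
The state is a dict: "time_s": time; "q": joint angles; "dq": joint speeds; "joint_efforts": joint torques, N m; "eef_pos": TCP position; "eef_rot": TCP orientation; "wrist_force": force on the tool from outside, world axes, zero at the start; "torque": the same for the moment, N m; "opening": opening from 0.0 (shut) to 1.0 (fully open); "grasp_force": force on a finger pad.
Only numpy, scipy, OpenCV 4.12 (cv2) and the standard library are available. Lean on these libraries where they do the work, as an engineer would, in place of code of your own. Each camera call takes 0.05 s, during which the arm holds its last target. There are 200 camera calls.

## Working session

There is one attempt and no reset: what is moved stays moved. The work goes in short steps, Python scripts to look and compute and a tool call to move; the robot and the scene stay as the last step left them, time stands still between calls to the robot, and variables do not carry over. Pictures are saved under pics/ and viewed, at most 14 in all, crops included, and the job is handed in when it is done.

Besides the shell and the picture viewer there is one more tool, called after ">>>" as name(argument=value, ...) on one line, values as JSON. play_rows: Moves the arm, as the interface text tells. Its arguments: {"type":"object","properties":{"plan":{"type":"array","items":{"type":"array"}}},"required":["plan"]}

```bash
ls; mkdir -p pics; cat > h.py <<'E'
from bench import *
import numpy as np, cv2
from scipy.spatial.transform import Rotation as R
def shot(name):
    o=get_obs(); c=camera(name)
    if name=="wrist":
        q=o["eef_rot"]; T=np.eye(4); T[:3,:3]=R.from_quat([q[1],q[2],q[3],q[0]]).as_matrix(); T[:3,3]=o["eef_pos"]
        c["Twc"]=T@np.array(c["T_tool_cam"])
    else:
        Rm=cv2.Rodrigues(np.array(c["rvec"],float))[0]; T=np.eye(4); T[:3,:3]=Rm.T; T[:3,3]=-Rm.T@np.array(c["tvec"],float).ravel(); c["Twc"]=T
    return c
def cloud(c):
    z=c["range_z"]; K=np.array(c["intrinsics"]); v,u=np.mgrid[:480,:640]
    P=np.stack([(u-K[0,2])/K[0,0]*z,(v-K[1,2])/K[1,1]*z,z],-1)
    W=P@c["Twc"][:3,:3].T+c["Twc"][:3,3]; W[z<=0]=np.nan; return W
def save(c,n): cv2.imwrite(f"pics/{n}.png",c["image"][:,:,::-1])
def ray(c,u,v,z):
    K=np.array(c["intrinsics"]); d=c["Twc"][:3,:3]@np.linalg.solve(K,[u,v,1.]); o=c["Twc"][:3,3]
    return o+d*(z-o[2])/d[2]
E
python3 - <<'E'
from h import *
names="hotplate hot_mark load_mark pan cluster_gear plain_gear clutch_drum flange switch_base switch_tip wrench bearing spray_can mug hammer bearing_big".split()
o=get_obs();print(o["eef_pos"],o["eef_rot"],o["time_s"])
for n in ["scene","side"]:
    c=shot(n); save(c,n+"0"); W=cloud(c); print(n,c["Twc"][:3,3])
    for l in names:
        for d in masks_of(c,l)[:3]:
            m=d["mask"]; p=W[m]; p=p[~np.isnan(p[:,0])]
            print(l,round(d["conf"],2),np.round(d["rect"]),np.round(np.median(p,0),3) if len(p) else None, np.round(np.percentile(p,98,0),3) if len(p) else None)
E
```

```text
pics
[5.74392004e-01 1.48650166e-04 1.90471478e-01] [-7.37119970e-04  7.07124264e-01  7.07088761e-01 -4.65207992e-04] 0.0
scene [0.82752992 0.50037543 1.00783106]
hotplate 0.88 [328. 289. 144. 163.] [ 0.619 -0.056  0.032] [0.716 0.209 0.036]
hot_mark 0.83 [338. 324.  90.  64.] [0.634 0.167 0.032] [0.707 0.201 0.036]
hot_mark 0.4 [370. 227.  28.  47.] [ 0.423 -0.079  0.028] [ 0.444 -0.045  0.106]
load_mark 0.78 [307. 244.  79.  65.] [ 0.633 -0.089  0.032] [ 0.695 -0.032  0.036]
pan 0.92 [340. 307.  86.  81.] [0.609 0.101 0.038] [0.691 0.187 0.124]
pan 0.63 [280. 174.  15.  28.] [ 0.578 -0.374  0.016] [ 0.605 -0.353  0.072]
cluster_gear 0.77 [401. 416.  32.  31.] [0.592 0.375 0.034] [0.614 0.4   0.072]
plain_gear 0.59 [314. 171.   4.  10.] [ 0.472 -0.361  0.022] [ 0.476 -0.346  0.026]
plain_gear 0.37 [442. 379.  21.  27.] [0.474 0.346 0.038] [0.492 0.368 0.072]
plain_gear 0.35 [279. 176.  17.  27.] [ 0.58  -0.374  0.016] [ 0.607 -0.354  0.072]
clutch_drum 0.95 [442. 378.  23.  29.] [0.474 0.347 0.038] [0.492 0.368 0.072]
flange 0.68 [281. 176.  19.  23.] [ 0.579 -0.374  0.016] [ 0.606 
[... 2839 characters left out ...]
]
bearing 0.76 [208. 214.  28.  20.] [0.315 0.427 0.019] [0.354 0.482 0.027]
spray_can 0.68 [439. 317.  28.  67.] [ 0.609 -0.508  0.112] [ 0.644 -0.47   0.172]
spray_can 0.63 [321. 224.  58.  45.] [0.598 0.091 0.048] [0.693 0.188 0.12 ]
spray_can 0.59 [345. 261. 132.  82.] [ 0.573 -0.126  0.03 ] [0.702 0.178 0.035]
mug 0.72 [336. 373.  29.  56.] [ 0.329 -0.511  0.058] [ 0.369 -0.449  0.092]
mug 0.23 [307. 196.  37.  22.] [0.686 0.395 0.006] [0.724 0.482 0.013]
hammer 0.85 [393. 240.  60.  45.] [ 0.786 -0.005  0.022] [0.838 0.093 0.03 ]
hammer 0.57 [306. 195.  31.  20.] [0.693 0.379 0.008] [0.724 0.489 0.014]
bearing_big 0.94 [386. 367.  51.  38.] [ 0.463 -0.508  0.025] [ 0.519 -0.452  0.03 ]
```

```bash
python3 - <<'E'
import cv2
a=cv2.imread("pics/scene0.png"); b=a[120:480,220:560]
cv2.imwrite("pics/s_crop.png",cv2.resize(b,None,fx=1.66,fy=1.66,interpolation=cv2.INTER_CUBIC))
E
```

```text
(no output)
```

View pics/s_crop.png

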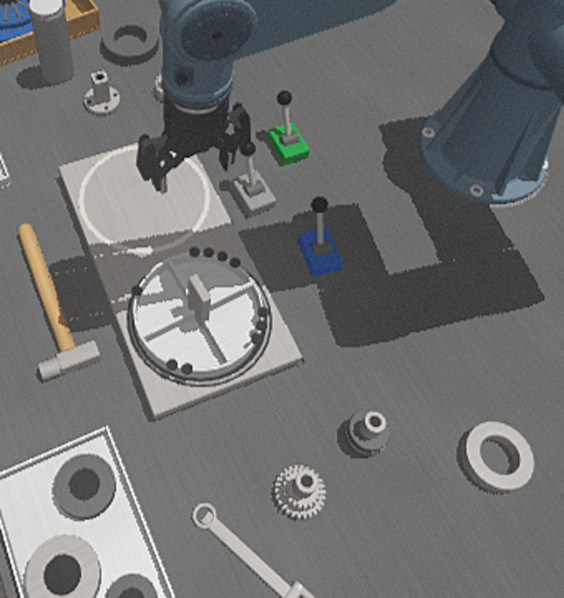

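The crop shows the pan on the black mark; dots: 1 at crop (137,290), 2 at (180,368), 3 at (262,322), 4 at (215,255). Candidates: grey switch at full-image (373,234), which is the wanted one, with look-alikes in green (395,205) and blue (413,270). The cluster gear is at (401,416), the drum at (442,378), the flange at (280,176) and the plain gear is half hidden behind the arm at (316,171).

```bash
cat >> h.py <<'E'
from scipy.optimize import least_squares
def near(W,c,r,z0,z1):
    P=W.reshape(-1,3); P=P[~np.isnan(P[:,0])]
    return P[(np.hypot(P[:,0]-c[0],P[:,1]-c[1])<r)&(P[:,2]>z0)&(P[:,2]<z1)]
def circ(P,r=None):
    x0=[*np.median(P[:,:2],0)]
    f=lambda x: np.hypot(P[:,0]-x[0],P[:,1]-x[1])-(r if r else x[2])
    s=least_squares(f,x0+([] if r else [0.03]),loss="soft_l1",f_scale=0.002); return s.x,np.sqrt(np.mean(s.fun**2))
def yaw():
    q=get_obs()["eef_rot"]; y=R.from_quat([q[1],q[2],q[3],q[0]]).as_matrix()[:,1]; return np.arctan2(y[1],y[0])
def rows(x,y,z,closing=None):
    """shift/turn from now to TCP x,y,z with closing axis at world angle `closing` (mod pi)"""
    o=get_obs(); q=o["eef_rot"]; M=R.from_quat([q[1],q[2],q[3],q[0]]).as_matrix()
    d=M.T@(np.array([x,y,z])-o["eef_pos"]); t=0
    if closing is not None:
        a=(closing-yaw()+np.pi/2)%np.pi-np.pi/2; t=-a/np.pi
    print("shift",np.round(d/0.4,4),"turn",round(t,4),"q6",round(o["q"][5],2),"yaw",round(yaw(),3)); return d/0.4,t
E
python3 - <<'E'
from h import *
s=shot("scene"); d=shot("side"); Ws,Wd=cloud(s),cloud(d)
for n,c in dict(cluster=(.59,.37),drum=(.474,.347),flange=(.579,-.38),plain=(.45,-.36)).items():
    for W in (Ws,Wd):
        P=near(W,c,.05,.045,.066); T=near(W,c,.05,.066,.08)
        print(n,len(P),circ(P,.014) if len(P)>5 else None,len(T),T.mean(0) if len(T) else None)
for W in (Ws,Wd):
    P=near(W,(.61,.1),.16,.055,.068); print("rim",len(P),circ(P,.095))
    B=near(W,(.61,.1),.05,.08,.135); print("blade",len(B),B.mean(0),B[:,2].max(),cv2.minAreaRect(B[:,:2].astype(np.float32)*1000))
    H=near(W,(.62,-.02),.3,.024,.036); print("plate",cv2.minAreaRect(H[:,:2].astype(np.float32)*1000))
    S=near(W,(.42,-.08),.06,.015,.03); print("sw",cv2.minAreaRect(S[:,:2].astype(np.float32)*1000))
    S=near(W,(.42,-.1),.06,.085,.12); print("tip",S.mean(0) if len(S) else None)
E
```

```text
cluster 43 (array([0.58347878, 0.36965826]), np.float64(0.001640710879660569)) 143 [0.58442084 0.37026359 0.06954787]
cluster 37 (array([0.58379464, 0.37232267]), np.float64(0.0027344473350999873)) 25 [0.58166258 0.36883936 0.06900634]
drum 50 (array([0.48618302, 0.35102665]), np.float64(0.00446027867345531)) 126 [0.46530377 0.34173147 0.06976898]
drum 43 (array([0.46337086, 0.34299264]), np.float64(0.00343585444262444)) 25 [0.4617322  0.34009221 0.06937829]
flange 54 (array([ 0.57464276, -0.38539684]), np.float64(0.0024601495732968176)) 62 [ 0.57479092 -0.38381613  0.06950429]
flange 93 (array([ 0.57478127, -0.38364757]), np.float64(0.002357262992719691)) 66 [ 0.57367315 -0.38532216  0.06899634]
plain 0 None 0 None
plain 70 (array([ 0.44334216, -0.35714334]), np.float64(0.002129290067236205)) 61 [ 0.44209557 -0.35915509  0.06869622]
rim 1051 (array([0.60459876, 0.09541408]), np.float64(0.027270482303211))
blade 228 [0.6075358  0.09975897 0.11301277] 0.13042838109471588 ((605.3316650390625, 96.14869689941406), (14.658371925354004, 44.573486328125), 2.801241397857666)
plate ((591.6025390625, -5.82550048828125), (491.55126953125, 494.31085205078125), 86.63956451416016)
sw ((418.6551513671875, -80.47366333007812), (52.2802619934082, 72.9591064453125), 0.9848412871360779)
tip [ 0.42154999 -0.11069245  0.10066408]
rim 466 (array([0.60310184, 0.09674832]), np.float64(0.030620025610518152))
blade 142 [0.60113979 0.09090364 0.10707277] 0.13047053972045108 ((602.93115234375, 94.48982238769531), (52.010108947753906, 17.770238876342773), 89.75135040283203)
plate ((595.2457275390625, -20.0225830078125), (501.8021545410156, 476.77130126953125), 1.6658095121383667)
sw ((435.471435546875, -80.40608215332031), (88.86668395996094, 75.99429321289062), 1.27606999874115)
tip [ 0.41625294 -0.12023928  0.09953144]
```

>>> play_rows(plan=[[85,[-0.05,0,-0.5],0],[85,[-0.05,0,-0.5],0],[85,[-0.05,0,-0.5],0],[85,[-0.05,0,-0.5],0],[85,[-0.05,0,-0.5],0],[85,[-0.05,0,-0.5],0]])

```text
time_s: 2.4
eef_pos: [0.5757, -0.0202, 0.3931]
eef_rot: [0.002, 0.707, 0.707, 0.001]
wrist_force: [0.3, 0.2, -0.8]
opening: 0.994
grasp_force: 0.0
```

```bash
python3 - <<'E'
from h import *
c=shot("wrist"); save(c,"w1"); W=cloud(c); print(c["Twc"][:3,3],get_obs()["eef_pos"])
for u,v in [(0,0),(639,0),(0,479),(639,479),(320,240)]: print(u,v,ray(c,u,v,.03))
for l in ["pan","load_mark","hot_mark"]:
    for d in masks_of(c,l)[:2]: print(l,d["conf"],d["rect"])
E
```

```text
[0.5747161  0.06314384 0.57517613] [ 0.57488517 -0.01997307  0.39087186]
0 0 [0.21848124 0.15494406 0.03      ]
639 0 [0.93760513 0.15482299 0.03      ]
0 479 [ 0.05057119 -0.54934787  0.03      ]
639 479 [ 1.10702124 -0.55379636  0.03      ]
320 240 [ 0.57793112 -0.13194779  0.03      ]
pan 0.43 [317.4, 394.4, 43.9, 59.2]
pan 0.35 [345.1, 68.6, 168.5, 137.2]
load_mark 0.89 [332.0, 237.2, 165.8, 154.7]
load_mark 0.33 [187.1, 231.1, 23.1, 47.2]
hot_mark 0.85 [340.6, 73.6, 182.7, 147.2]
```

View pics/w1.png

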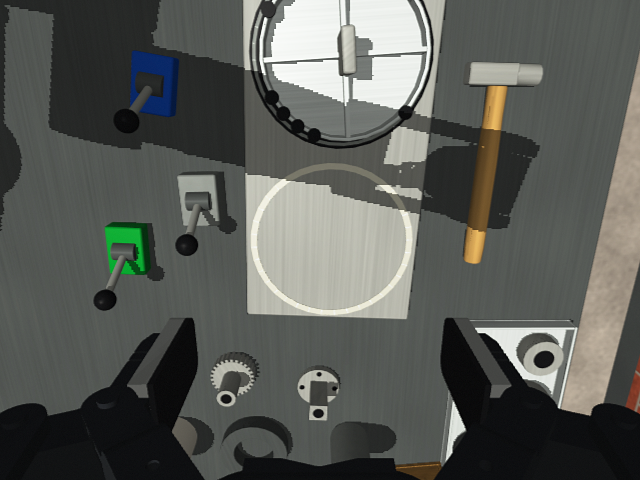

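The wrist view shows the load ring at (331,240), the pan at the top (blade at (347,50)), the grey switch at (198,200) between blue (155,85) and green (127,250), the plain gear at (235,375) and the flange at (319,385).

```bash
cat >> h.py <<'E'
def rect_fit(P,cx,cy,a0,w,l):
    # robust plate fit: boundary maximises inside count; P are top points
    P=P[:,:2]
    def edges(t):
        u=P@[np.cos(t),np.sin(t)]; v=P@[-np.sin(t),np.cos(t)]
        return np.percentile(u,[.3,99.7]),np.percentile(v,[.3,99.7])
    best=min(np.linspace(a0-.12,a0+.12,97),key=lambda t:np.diff(edges(t)[0])[0]); return best,edges(best)
def ringfit(c,cx,cy,z,thr=185,r=.104):
    g=c["image"].min(2); v,u=np.nonzero(g>thr); K=np.array(c["intrinsics"])
    D=np.linalg.solve(K,np.stack([u,v,np.ones_like(u)]).astype(float)); D=c["Twc"][:3,:3]@D; o=c["Twc"][:3,3]
    P=(o[:,None]+D*(z-o[2])/D[2]).T; d=np.hypot(P[:,0]-cx,P[:,1]-cy); P=P[(d>r-.02)&(d<r+.02)]
    s,e=circ(P,r); d=np.hypot(P[:,0]-s[0],P[:,1]-s[1]); P=P[abs(d-r)<.008]; return circ(P,r),len(P)
E
python3 - <<'E'
from h import *
c=shot("wrist"); W=cloud(c)
x,y=ray(c,331,240,.03)[:2]
for thr in (190,205,220): print("ring",ringfit(c,x,y,.03,thr))
P=W.reshape(-1,3); P=P[(abs(P[:,2]-.03)<.006)&(abs(P[:,0]-.6)<.2)&(P[:,1]>-.25)&(P[:,1]<.02)]
print("plate",rect_fit(P,0,0,0,.23,.46),np.median(P[:,2]))
B=near(W,(.605,.095),.05,.1,.135); print("blade",len(B),B.mean(0),cv2.minAreaRect(B[:,:2].astype(np.float32)*1000))
T=near(W,(.605,.095),.05,.122,.135); print("bladetop",len(T),cv2.minAreaRect(T[:,:2].astype(np.float32)*1000))
P=near(W,(.605,.095),.12,.056,.068);P=P[np.hypot(P[:,0]-.605,P[:,1]-.095)>.08]; print("rim",len(P),circ(P,.0935))
for n,k in dict(flange=(.575,-.385),plain=(.443,-.358)).items():
    T=near(W,k,.05,.064,.08); print(n,len(T),T.mean(0),cv2.minAreaRect(T[:,:2].astype(np.float32)*1000))
S=near(W,(.42,-.1),.06,.085,.12); print("tip",S.mean(0),S[:,2].max())
S=near(W,(.42,-.08),.06,.02,.03); print("sw",cv2.minAreaRect(S[:,:2].astype(np.float32)*1000))
E
```

```text
ring ((array([ 0.59296578, -0.13705056]), np.float64(0.0024617400445287774)), 2089)
ring ((array([ 0.59293937, -0.13692549]), np.float64(0.0021789174922074886)), 1851)
ring ((array([ 0.59313468, -0.13668198]), np.float64(0.0020685194361704682)), 862)
plate (np.float64(-0.017499999999999988), (array([0.40585546, 0.79813873]), array([-0.23639102,  0.03041223]))) 0.029630103983993905
blade 768 [0.60426273 0.09669836 0.12317757] ((604.85888671875, 96.90968322753906), (14.080425262451172, 44.23121643066406), 3.7118687629699707)
bladetop 678 ((604.8929443359375, 96.818603515625), (13.811273574829102, 43.528526306152344), 3.7788851261138916)
rim 2293 (array([0.60446857, 0.09748856]), np.float64(0.0035569029846965194))
flange 289 [ 0.5748256  -0.38241933  0.06742806] ((574.3284301757812, -383.9470520019531), (28.619487762451172, 26.01727294921875), 89.06736755371094)
plain 264 [ 0.44376156 -0.35675381  0.06760946] ((443.36163330078125, -357.87860107421875), (27.311466217041016, 27.11191177368164), 50.704017639160156)
tip [ 0.42124389 -0.11203637  0.10115823] 0.10842208155529182
sw ((436.6429443359375, -78.72767639160156), (86.36591339111328, 70.52896881103516), 0.7717649340629578)
```

```bash
python3 - <<'E'
from h import *
rows(.6047,.0969,.15,.065); rows(.6047,.0969,.093,.065)
E
```

```text
shift [0.291  0.0781 0.5981] turn -0.0206 q6 -0.24 yaw 0.0
shift [0.2909 0.0786 0.7406] turn -0.0206 q6 -0.24 yaw 0.0
```

>>> play_rows(plan=[[50,[0.291,0.078,0.4],-0.0206],[50,[0.291,0.078,0.4],-0.0206],[50,[0.291,0.078,0.5],-0.0206],[50,[0.291,0.078,0.6],-0.0206],[50,[0.291,0.078,0.65],-0.0206],[50,[0.291,0.078,0.7],-0.0206],[50,[0.291,0.078,0.74],-0.0206],[50,[0.291,0.078,0.74],-0.0206],[50,[0.291,0.078,0.74],-0.0206]])

```text
time_s: 3.55
eef_pos: [0.6059, 0.0965, 0.0952]
eef_rot: [-0.001, 0.684, 0.73, -0.0]
wrist_force: [-0.1, -0.2, -0.1]
opening: 0.584
grasp_force: 0.0
```

```bash
python3 - <<'E'
from h import *
o=get_obs(); print(o["eef_pos"],o["eef_rot"],o["opening"],o["wrist_force"])
rows(.6047,.0969,.093,.065)
E
```

```text
[0.60586043 0.09645136 0.09516142] [-5.18410154e-04  6.83792223e-01  7.29676428e-01 -4.86449178e-04] 0.5840373391400158 [-0.07601366 -0.15207752 -0.06239393]
shift [ 0.0013 -0.0028  0.0054] turn -0.0 q6 -0.1 yaw 0.065
```

>>> play_rows(plan=[[0,[0,0,0],0],[0,[0,0,0],0],[0,[0,0,0],0],[0,[0,0,0],0],[0,[0,0,0],0],[0,[0,0,0],0]])

```text
time_s: 4.15
eef_pos: [0.6063, 0.0964, 0.0956]
eef_rot: [0.0, 0.684, 0.73, 0.0]
wrist_force: [0.5, 0.7, 0.1]
opening: 0.0
grasp_force: 0.0
```

```bash
python3 - <<'E'
from h import *
p=get_obs()["eef_pos"]; rows(p[0]-.0117,p[1]-.2337,p[2]); print(p)
E
```

```text
shift [-0.5811 -0.0669  0.    ] turn 0 q6 -0.1 yaw 0.065
[0.60625905 0.09638577 0.09557348]
```

```bash
python3 - <<'E'
from h import *
c=shot("wrist"); save(c,"w2"); W=cloud(c)
s=shot("scene"); V=cloud(s); save(s,"s2")
for X in (W,V):
    B=near(X,(.605,.095),.1,.1,.127); print("blade",len(B),B.mean(0),cv2.minAreaRect(B[:,:2].astype(np.float32)*1000))
E
```

```text
blade 2168 [0.60413803 0.1121863  0.12071213] ((604.24560546875, 109.14741516113281), (13.996526718139648, 20.516420364379883), 3.240238666534424)
blade 100 [0.60791115 0.10451609 0.11689275] ((605.911376953125, 97.18284606933594), (14.360458374023438, 43.040306091308594), 4.640320301055908)
```

View pics/w2.png

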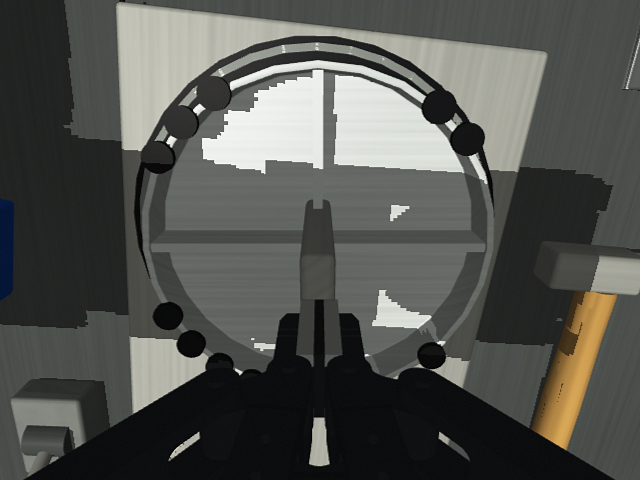

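```bash
python3 - <<'E'
from h import *
c=shot("wrist"); W=cloud(c)
for p in [(205,320),(240,320),(280,318),(310,305),(310,318),(310,332),(340,305),(340,318),(340,332),(340,290),(340,350),(380,318),(440,318)]: print(p,np.round(W[p],4),c["image"][p])
o=get_obs(); print(o["opening"],o["grasp_force"],o["wrist_force"],o["torque"])
E
python3 -c "
import cv2
a=cv2.imread('pics/w2.png')[180:460,220:420]; cv2.imwrite('pics/w2c.png',cv2.resize(a,None,fx=2,fy=2))"
```

```text
(205, 320) [0.6048 0.1207 0.0576] [103 106 102]
(240, 320) [0.6049 0.1184 0.1058] [55 55 52]
(280, 318) [0.6047 0.1089 0.1254] [77 76 72]
(310, 305) [0.6004 0.1075 0.1469] [62 63 61]
(310, 318) [0.6048 0.1078 0.147 ] [12 11 12]
(310, 332) [0.6096 0.1078 0.1466] [63 64 61]
(340, 305) [0.6009 0.1077 0.1655] [62 62 61]
(340, 318) [0.6049 0.1072 0.1645] [10 11 11]
(340, 332) [0.609  0.108  0.1653] [61 62 60]
(340, 290) [0.5962 0.103  0.1587] [13 13 15]
(340, 350) [0.6152 0.1042 0.1587] [12 12 15]
(380, 318) [0.6055 0.0983 0.1716] [16 16 17]
(440, 318) [ 0.6154 -0.0628  0.029 ] [181 181 170]
0.0019779482389826472 0.0 [-0.38638759 -0.01865066 -0.46828899] [ 0.02243559 -0.02755629 -0.02710501]
```

View pics/w2c.png

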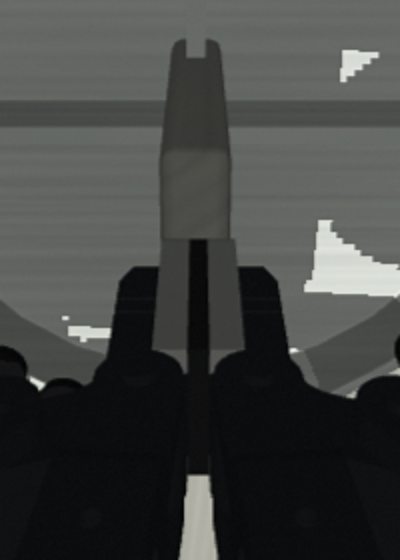

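```bash
python3 - <<'E'
from h import *
c=shot("wrist"); W=cloud(c); 
for r in range(290,360,4): print(r,np.round(W[r,305],4),np.round(W[r,318],4),np.round(W[r,285],4))
o=get_obs(); print(o["q"],o["eef_pos"])
E
```

```text
290 [0.5999 0.1035 0.1236] [0.605  0.1038 0.1236] [0.5871 0.0589 0.035 ]
294 [0.6    0.1022 0.1246] [0.6051 0.1028 0.125 ] [0.5872 0.0561 0.0349]
298 [0.6001 0.0998 0.1232] [0.6052 0.1013 0.1255] [0.5873 0.053  0.0342]
302 [0.6002 0.1069 0.14  ] [0.6048 0.1077 0.1411] [0.5875 0.0506 0.035 ]
306 [0.6003 0.1072 0.1436] [0.6048 0.1079 0.1443] [0.5876 0.0479 0.0352]
310 [0.6004 0.1073 0.1465] [0.6048 0.1079 0.1472] [0.5877 0.0448 0.0348]
314 [0.6005 0.1072 0.1491] [0.6048 0.1075 0.1492] [0.5933 0.1021 0.1408]
318 [0.6005 0.1075 0.1523] [0.6048 0.1076 0.152 ] [0.5937 0.1034 0.1459]
322 [0.6006 0.1073 0.1545] [0.6048 0.1082 0.1555] [0.5938 0.1027 0.1473]
326 [0.6007 0.1075 0.1573] [0.6048 0.1079 0.1575] [0.5941 0.1034 0.1511]
330 [0.6008 0.1075 0.1596] [0.6048 0.1078 0.1597] [0.5942 0.1033 0.1535]
334 [0.6008 0.1075 0.162 ] [0.6048 0.108  0.1624] [0.5943 0.1023 0.1542]
338 [0.6009 0.1074 0.1639] [0.6048 0.1084 0.1652] [0.5946 0.1031 0.1579]
342 [0.601  0.1071 0.1657] [0.6048 0.1081 0.1669] [0.5947 0.1031 0.1601]
346 [0.601  0.107  0.1677] [0.6048 0.1079 0.1686] [0.5949 0.103  0.1622]
350 [0.6011 0.1074 0.1702] [0.6049 0.1076 0.1701] [0.5951 0.1037 0.1653]
354 [0.6012 0.1078 0.1728] [0.6049 0.1076 0.1722] [0.5953 0.1037 0.1674]
358 [0.6012 0.1087 0.1759] [0.6049 0.1072 0.1736] [0.5958 0.1093 0.1774]
[-3.53645179e-02  3.62881631e-01  1.58496689e+00  1.79930780e-05
  1.19386406e+00 -1.00134219e-01] [0.60617225 0.09643378 0.0953402 ]
```

```bash
python3 - <<'E'
from h import *
for n in ("scene","side"):
    c=shot(n); im=c["image"][:,:,::-1].copy(); print(c["intrinsics"][0,0])
    for p,col in [((.605,.097,.139),(0,0,255)),((.605,.097,.0955),(0,255,0)),((.605,.119,.125),(255,0,0))]:
        uv=cv2.projectPoints(np.array([p]),np.array(c["rvec"],float),np.array(c["tvec"],float),np.array(c["intrinsics"]),None)[0].ravel()
        print(n,uv)
        if n=="scene": cv2.circle(im,tuple(int(round(x)) for x in uv),0,col,-1)
    if n=="scene": cv2.imwrite("pics/s3.png",cv2.resize(im[230:360,270:400],None,fx=4.5,fy=4.5,interpolation=cv2.INTER_NEAREST))
    W=cloud(c); P=near(W,(.605,.097),.04,.08,.3); h=np.histogram(P[:,2],bins=np.arange(.08,.26,.01)); print(h)
E
```

```text
432.97951920654896
scene [340.28801788 290.43467215]
scene [339.66348931 299.1762412 ]
scene [344.23749476 301.27198135]
(array([23, 32, 24, 32, 52,  4, 17, 27, 18, 18, 57, 87, 58, 49, 26, 31, 33]), array([0.08, 0.09, 0.1 , 0.11, 0.12, 0.13, 0.14, 0.15, 0.16, 0.17, 0.18,
       0.19, 0.2 , 0.21, 0.22, 0.23, 0.24, 0.25]))
540.5917166817219
side [322.38192973 202.73014814]
side [322.68995355 214.37365407]
side [319.40191749 203.65847364]
(array([21, 28, 24, 28, 39,  3, 20, 24, 26, 24, 51, 57, 57, 40, 51, 59, 81]), array([0.08, 0.09, 0.1 , 0.11, 0.12, 0.13, 0.14, 0.15, 0.16, 0.17, 0.18,
       0.19, 0.2 , 0.21, 0.22, 0.23, 0.24, 0.25]))
```

View pics/s3.png

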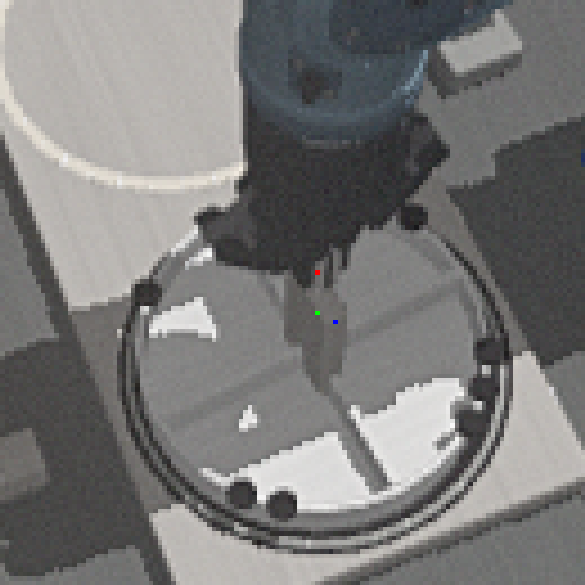

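The fingertips really stop at about z 0.139, 14 mm above the blade top (red point (317,272) in the crop, blade below). So the fingers end about 43 mm behind the reported TCP, and I'll correct for that.

>>> play_rows(plan=[[50,[0,0,0],0],[50,[0,0,0],0],[50,[0,0,0],0],[50,[0,0,0.05],0],[50,[0,0,0.09],0],[50,[0,0,0.115],0],[50,[0,0,0.115],0],[50,[0,0,0.115],0]])

```text
time_s: 5.25
eef_pos: [0.6061, 0.0964, 0.0492]
eef_rot: [-0.0, 0.684, 0.73, -0.0]
wrist_force: [0.2, -0.4, 0.3]
opening: 0.586
grasp_force: 0.0
```

>>> play_rows(plan=[[0,[0,0,0],0],[0,[0,0,0],0],[0,[0,0,0],0],[0,[0,0,0],0],[0,[0,0,0],0],[0,[0,0,0],0]])

```text
time_s: 5.85
eef_pos: [0.6066, 0.0964, 0.0503]
eef_rot: [0.0, 0.684, 0.73, 0.0]
wrist_force: [-2.6, 0.3, 7.1]
opening: 0.154
grasp_force: 60.2
```

>>> play_rows(plan=[[0,[-0.02,-0.0023,0],0],[0,[-0.06,-0.0069,0],0],[0,[-0.11,-0.0127,0],0],[0,[-0.165,-0.019,0],0],[0,[-0.22,-0.0253,0],0],[0,[-0.275,-0.0317,0],0],[0,[-0.33,-0.038,0],0],[0,[-0.385,-0.0443,0],0],[0,[-0.435,-0.0501,0],0],[0,[-0.48,-0.0553,0],0]])

```text
time_s: 6.85
eef_pos: [0.5974, -0.096, 0.0503]
eef_rot: [0.0, 0.684, 0.73, 0.001]
wrist_force: [0.8, 7.7, 5.5]
opening: 0.153
grasp_force: 60.4
```

>>> play_rows(plan=[[0,[-0.035,-0.004,0],0],[0,[-0.065,-0.0075,0],0],[0,[-0.085,-0.0098,0],0],[0,[-0.096,-0.011,0],0],[0,[-0.101,-0.0117,0],0],[0,[-0.101,-0.0117,0],0],[0,[-0.101,-0.0117,0],0]])

```text
time_s: 7.55
eef_pos: [0.5954, -0.1363, 0.0503]
eef_rot: [0.0, 0.684, 0.73, 0.001]
wrist_force: [-0.0, 4.2, 6.6]
opening: 0.153
grasp_force: 60.4
```

```bash
python3 - <<'E'
from h import *
rows(.5943,-.1368,.049); print(get_obs()["eef_pos"])
E
```

```text
shift [-0.001  -0.0029  0.0033] turn 0 q6 -0.49 yaw 0.065
[ 0.59542486 -0.13632304  0.05033805]
```

>>> play_rows(plan=[[45,[0,0,0],0],[45,[0,0,0],0],[45,[0,0,0],0],[45,[0,0,0],0],[45,[0,0,-0.1],0],[45,[0,0,-0.25],0],[85,[0.29,0,-0.85],0],[85,[0.29,0,-0.85],0],[85,[0.29,0,-0.85],0],[85,[0.29,0,-0.85],0]])

```text
time_s: 8.55
eef_pos: [0.5886, -0.0525, 0.3227]
eef_rot: [0.0, 0.684, 0.729, 0.0]
wrist_force: [0.9, -0.0, 0.0]
opening: 0.995
grasp_force: 0.0
```

>>> play_rows(plan=[[85,[0,0,0],0],[85,[0,0,0],0],[85,[0,0,0],0],[85,[0,0,0],0]])

```text
time_s: 8.95
eef_pos: [0.5882, -0.0536, 0.3185]
eef_rot: [-0.002, 0.684, 0.729, -0.001]
wrist_force: [0.3, -0.1, -0.2]
opening: 0.997
grasp_force: 0.0
```

```bash
cat >> h.py <<'E'
def panfit(W,k):
    T=near(W,k,.06,.121,.135); B=cv2.minAreaRect(T[:,:2].astype(np.float32)*1000)
    (cx,cy),(w,h),a=B; a=np.radians(a if w<h else a+90); a=(a+np.pi/2)%np.pi-np.pi/2
    P=near(W,k,.13,.056,.066);d=np.hypot(P[:,0]-cx/1e3,P[:,1]-cy/1e3);P=P[(d>.085)&(d<.1)]
    return (cx/1e3,cy/1e3),(w,h),a,circ(P,.0935) if len(P)>20 else None,len(P)
E
python3 - <<'E'
from h import *
c=shot("wrist"); save(c,"w3"); W=cloud(c); print(get_obs()["eef_pos"])
print(panfit(W,(.593,-.137)))
g=c["image"].max(2); 
P=W.reshape(-1,3); G=g.ravel(); k=(np.hypot(P[:,0]-.605,P[:,1]-.097)<.13)&(abs(P[:,2]-.03)<.006)&(G<60)
Q=P[k]; print(len(Q),cv2.minEnclosingCircle(Q[:,:2].astype(np.float32)*1000),Q.mean(0))
# tool holding geometry
F=near(W,(.593,-.137),.3,.03,.2)
E
```

```text
[ 0.58831365 -0.05362005  0.31869782]
((0.594406494140625, -0.13517697143554688), (13.554864883422852, 42.956512451171875), np.float64(0.0615701164230571), (array([ 0.59426655, -0.13523102]), np.float64(0.0031202613171378265)), 3303)
19231 ((597.9720458984375, 88.43984985351562), 114.77410125732422) [0.60531157 0.0614883  0.03001706]
```

View pics/w3.png

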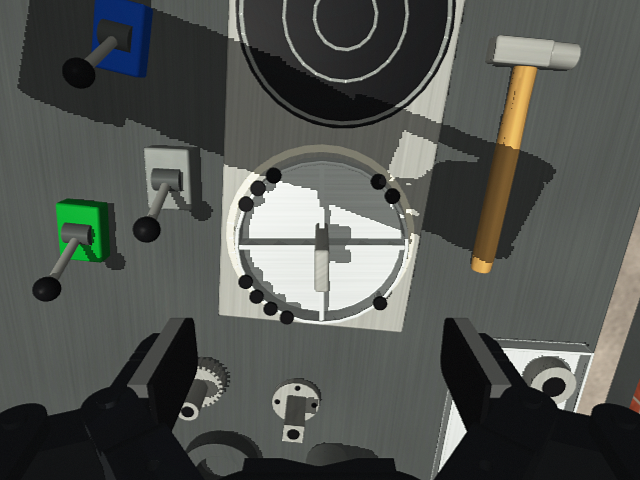

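View w3 shows the empty pan inside the white ring, blade at (321,257), 1 dot at lower right (380,303), 2 upper right (385,187), 3 upper left (260,188), 4 lower left (265,300). The hot mark is clear at (345,15).

```bash
python3 - <<'E'
from h import *
rows(.54,.43,.3,.06)
E
```

```text
shift [ 1.2142 -0.0432  0.0483] turn 0.0012 q6 -0.36 yaw 0.064
```

>>> play_rows(plan=[[85,[0.95,-0.03,0.02],0],[85,[0.95,-0.03,0.02],0],[85,[0.95,-0.03,0.02],0],[85,[0.95,-0.03,0.02],0],[85,[0.95,-0.03,0.02],0],[85,[0.95,-0.03,0.02],0],[85,[0.95,-0.03,0.02],0],[85,[0.95,-0.03,0.02],0],[85,[0.95,-0.03,0.02],0]])

```text
time_s: 9.9
eef_pos: [0.5509, 0.3287, 0.3108]
eef_rot: [-0.001, 0.682, 0.731, -0.001]
wrist_force: [-0.5, 0.1, -0.1]
opening: 0.996
grasp_force: 0.0
```

>>> play_rows(plan=[[85,[0.25,0,0.03],0],[85,[0.25,0,0.03],0],[85,[0.25,0,0.03],0],[85,[0.25,0,0.03],0],[85,[0.25,0,0.03],0],[85,[0.25,0,0.03],0]])

```text
time_s: 10.5
eef_pos: [0.5469, 0.4233, 0.3012]
eef_rot: [0.0, 0.685, 0.729, 0.0]
wrist_force: [-0.2, -0.3, -0.1]
opening: 1.001
grasp_force: 0.0
```

```bash
cat >> h.py <<'E'
def stem(W,k,r=.05):
    T=near(W,k,r,.063,.075); 
    if len(T)<10: return None
    b=cv2.minAreaRect(T[:,:2].astype(np.float32)*1000); S=near(W,k,r,.045,.06)
    return len(T),np.round(b[0],1),np.round(b[1],1),round(b[2],1),np.round(T[:,2].mean(),4)
OFF=np.array([-.0013,.0006,.0435])  # true tip minus reported TCP (yaw~0.06)
def tip(x,y,z,closing=None): return rows(x-OFF[0],y-OFF[1],z-OFF[2],closing)
E
python3 - <<'E'
from h import *
c=shot("wrist"); W=cloud(c); print(get_obs()["eef_pos"])
print(stem(W,(.583,.37))); print(stem(W,(.465,.342)))
for l in ("cluster_gear","clutch_drum"):
    for d in masks_of(c,l)[:2]: print(l,d["conf"],d["rect"],np.nanmedian(W[d["mask"]],0))
tip(.5835,.370,.13,.06)
E
```

```text
[0.54682561 0.42345418 0.30133257]
(569, array([583.4, 371.6]), array([26.4, 27.3]), 3.7, np.float64(0.0676))
(555, array([464.1, 343.4]), array([27. , 27.2]), 81.9, np.float64(0.0676))
cluster_gear 0.64 [350.5, 212.6, 57.7, 57.9] [0.5805078  0.37994689 0.03272424]
shift [-0.1421  0.0862  0.5374] turn 0.001 q6 0.43 yaw 0.063
```

>>> play_rows(plan=[[60,[-0.138,0.086,0.2],0],[60,[-0.138,0.086,0.35],0],[60,[-0.138,0.086,0.47],0],[60,[-0.138,0.086,0.57],0],[60,[-0.138,0.086,0.65],0],[60,[-0.138,0.086,0.71],0],[60,[-0.138,0.086,0.75],0],[60,[-0.138,0.086,0.76],0],[60,[-0.138,0.086,0.76],0]])

```text
time_s: 11.55
eef_pos: [0.5852, 0.3726, -0.0014]
eef_rot: [0.0, 0.684, 0.73, 0.001]
wrist_force: [0.3, 0.2, 1.4]
opening: 0.702
grasp_force: 0.0
```

>>> play_rows(plan=[[0,[0,0,0],0],[0,[0,0,0],0],[0,[0,0,0],0],[0,[0,0,0],0],[0,[0,0,0],0],[0,[0,0,-0.05],0],[0,[0,0,-0.15],0],[0,[0,0,-0.27],0],[0,[0,0,-0.35],0],[0,[0,0,-0.4],0]])

```text
time_s: 12.55
eef_pos: [0.5855, 0.373, 0.162]
eef_rot: [0.001, 0.684, 0.73, 0.003]
wrist_force: [0.9, -0.3, -1.2]
opening: 0.31
grasp_force: 59.2
```

```bash
cat >> h.py <<'E'
def comp(n,p,a):
    s={1:(1,-1),2:(1,1),3:(-1,1),4:(-1,-1)}[n]; e1=np.array([np.cos(a),np.sin(a)]); e2=np.array([-e1[1],e1[0]])
    return np.array(p)+.0382*(s[0]*e1+s[1]*e2)
E
python3 - <<'E'
from h import *
s=shot("scene"); print(panfit(cloud(s),(.594,-.135)))
d=shot("side"); print(panfit(cloud(d),(.594,-.135)))
for i in (1,2,3,4): print(i,comp(i,(.5944,-.1352),.0616))
p=comp(1,(.5944,-.1352),.0616); tip(p[0],p[1],.16,.06); print(get_obs()["eef_pos"])
E
```

```text
((0.59497314453125, -0.13687591552734374), (13.838163375854492, 44.16852951049805), np.float64(0.07552007462446086), (array([ 0.5945316 , -0.13606067]), np.float64(0.002938951336110624)), 489)
((0.5944175415039062, -0.13731802368164062), (14.460501670837402, 45.13984680175781), np.float64(0.014398347143999679), (array([ 0.59309764, -0.13646438]), np.float64(0.0032826186281279877)), 326)
1 [ 0.63487918 -0.17097591]
2 [ 0.63017591 -0.09472082]
3 [ 0.55392082 -0.09942409]
4 [ 0.55862409 -0.17567918]
shift [-1.3679  0.0348  0.1109] turn 0.0016 q6 0.33 yaw 0.065
[0.58640183 0.37338012 0.16231941]
```

>>> play_rows(plan=[[0,[-0.9,0.035,0],0],[0,[-0.9,0.035,0],0],[0,[-0.9,0.035,0],0],[0,[-0.9,0.035,0],0],[0,[-0.9,0.035,0],0],[0,[-0.9,0.035,0],0],[0,[-0.9,0.035,0],0],[0,[-0.9,0.035,0],0],[0,[-0.9,0.035,0],0]])

```text
time_s: 13.55
eef_pos: [0.6205, 0.0119, 0.1553]
eef_rot: [-0.001, 0.685, 0.728, -0.001]
wrist_force: [-0.0, -0.3, -2.3]
opening: 0.312
grasp_force: 59.4
```

>>> play_rows(plan=[[0,[-0.25,0,0],0],[0,[-0.35,0,0],0],[0,[-0.43,0,0],0],[0,[-0.46,0,0],0],[0,[-0.46,0,0],0],[0,[-0.46,0,0],0]])

```text
time_s: 14.15
eef_pos: [0.6328, -0.1682, 0.1557]
eef_rot: [-0.001, 0.684, 0.73, 0.0]
wrist_force: [0.0, -0.1, -1.7]
opening: 0.309
grasp_force: 59.4
```

```bash
python3 - <<'E'
from h import *
c=shot("wrist"); save(c,"w4"); W=cloud(c); print(panfit(W,(.594,-.135)),get_obs()["eef_pos"])
rows(.6364,-.170,.10,.0616); rows(.6364,-.170,.036,.0616)
# held gear visible points
P=near(W,(.63,-.16),.05,.13,.25); print(len(P))
E
```

```text
((0.5948284301757812, -0.13578073120117187), (14.179349899291992, 44.084068298339844), np.float64(0.06658677122508827), (array([ 0.59511928, -0.13643696]), np.float64(0.0032199955344345164)), 9038) [ 0.63286813 -0.16747853  0.15585486]
shift [-0.0071  0.0086  0.1396] turn 0.0014 q6 -0.51 yaw 0.066
shift [-0.0074  0.0088  0.2996] turn 0.0014 q6 -0.51 yaw 0.066
32965
```

View pics/w4.png

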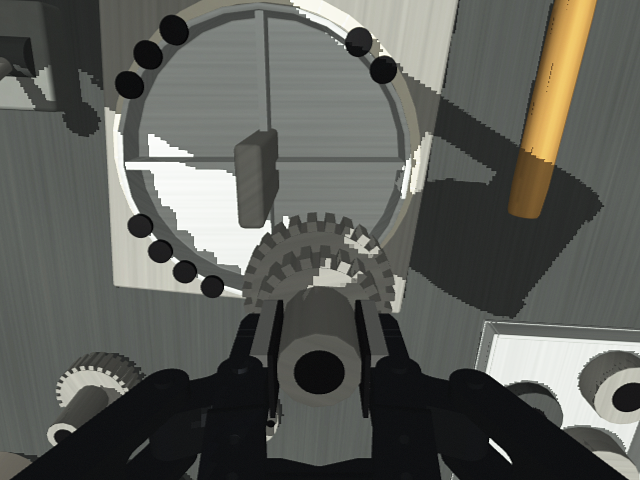

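The view shows the held cluster gear's stem top at (319,372) and the pan with blade at (257,180), the one-dot compartment lying under the gear.

```bash
cat >> h.py <<'E'
def held(c,W):
    """bore/stem-top centre of held part relative to reported TCP, from the stem's top face"""
    e=get_obs()["eef_pos"]; zt=.0695+e[2]
    P=W.reshape(-1,3); M=(abs(P[:,2]-zt)<.004)&(np.hypot(P[:,0]-e[0],P[:,1]-e[1])<.03)
    img=(M.reshape(480,640)&(c["image"].min(2)>40)).astype(np.uint8)
    n,l,s,_=cv2.connectedComponentsWithStats(img); i=1+np.argmax(s[1:,4]); T=W[l==i]
    b=cv2.minAreaRect(T[:,:2].astype(np.float32)*1000); return np.round(np.array(b[0])/1e3-e[:2],4),np.round(b[1],1),T[:,2].mean()-e[2],len(T)
E
python3 - <<'E'
from h import *
c=shot("wrist"); W=cloud(c); e=get_obs()["eef_pos"]
print(held(c,W)); S=near(W,(e[0],e[1]),.03,e[2]+.04,e[2]+.064); 
v=c["image"]
m=np.zeros((480,640),bool); m[300:340,285:352]=1; S=W[m&(v.min(2)>40)]; f,r=circ(S,.014); print(f-e[:2],r,len(S),np.ptp(S,axis=0))
m[:]=0; m[335:410,270:370]=1; T=W[m]; print(np.histogram(T[:,2]-e[2],bins=10)); 
p=comp(1,(.5950,-.1361),.064); print(p)
E
```

```text
(array([-0.0003, -0.0017]), array([26.3, 28.2]), np.float64(0.06726153577883065), 3416)Traceback (most recent call last):
  File "<stdin>", line 5, in <module>
  File "h.py", line 27, in circ
    s=least_squares(f,x0+([] if r else [0.03]),loss="soft_l1",f_scale=0.002); return s.x,np.sqrt(np.mean(s.fun**2))
    return func(*args, **kwargs)
    raise ValueError("Initial guess is outside of provided bounds")
ValueError: Initial guess is outside of provided bounds
```

>>> play_rows(plan=[[0,[-0.007,0.0078,0.06],0],[0,[-0.007,0.0078,0.12],0],[0,[-0.007,0.0078,0.14],0],[0,[-0.007,0.0078,0.14],0],[0,[-0.007,0.0078,0.14],0]])

```text
time_s: 14.75
eef_pos: [0.637, -0.1716, 0.1018]
eef_rot: [0.0, 0.683, 0.73, 0.0]
wrist_force: [-1.2, -0.0, -1.6]
opening: 0.307
grasp_force: 59.4
```

```bash
python3 - <<'E'
from h import *
c=shot("wrist"); W=cloud(c); print(panfit(W,(.594,-.135)),get_obs()["eef_pos"]); print(held(c,W))
rows(.6359,-.1701,.037,.0616)
E
```

```text
((0.6106622314453125, -0.14774134826660157), (40.23564147949219, 76.17577362060547), np.float64(0.9323434694437776), (array([ 0.60734284, -0.14553737]), np.float64(0.004177227451648339)), 5240) [ 0.63739382 -0.1721203   0.10235611]
(array([-0.0007, -0.0008]), array([26.4, 28.4]), np.float64(0.06694303199989418), 3374)
shift [ 0.0054 -0.0037  0.1634] turn 0.0013 q6 -0.51 yaw 0.066
```

>>> play_rows(plan=[[0,[0.004,-0.003,0.04],0],[0,[0.004,-0.003,0.08],0],[0,[0.004,-0.003,0.115],0],[0,[0.004,-0.003,0.14],0],[0,[0.004,-0.003,0.152],0],[0,[0.004,-0.003,0.152],0]])

```text
time_s: 15.4
eef_pos: [0.6344, -0.1707, 0.0387]
eef_rot: [-0.001, 0.684, 0.73, -0.0]
wrist_force: [0.0, 0.3, -1.4]
opening: 0.316
grasp_force: 59.4
```

>>> play_rows(plan=[[0,[0,0,0.005],0],[0,[0,0,0.01],0],[0,[0,0,0.01],0]])

```text
time_s: 15.7
eef_pos: [0.6353, -0.171, 0.0363]
eef_rot: [0.0, 0.684, 0.73, 0.0]
wrist_force: [0.4, 0.2, -1.8]
opening: 0.31
grasp_force: 59.4
```

Not in contact yet, so I'll release it close to the floor.

>>> play_rows(plan=[[0,[0,0,0.005],0],[0,[0,0,0.005],0],[50,[0,0,0.005],0],[50,[0,0,0.005],0],[50,[0,0,0.005],0],[50,[0,0,-0.06],0],[50,[0,0,-0.17],0],[50,[0,0,-0.29],0],[50,[0.25,-0.2,-0.7],0],[50,[0.25,-0.2,-0.7],0]])

```text
time_s: 16.7
eef_pos: [0.5933, -0.1254, 0.2325]
eef_rot: [0.0, 0.684, 0.729, 0.0]
wrist_force: [1.5, 0.2, 0.7]
opening: 0.586
grasp_force: 0.0
```

>>> play_rows(plan=[[60,[0.08,-0.07,-0.25],0],[60,[0.08,-0.07,-0.25],0],[60,[0.08,-0.07,-0.25],0],[60,[0.08,-0.07,-0.25],0]])

```text
time_s: 17.1
eef_pos: [0.5645, -0.0952, 0.3338]
eef_rot: [0.003, 0.684, 0.73, 0.001]
wrist_force: [-0.2, -0.1, 0.5]
opening: 0.702
grasp_force: 0.0
```

```bash
python3 - <<'E'
from h import *
c=shot("wrist"); W=cloud(c); save(c,"w5");print(get_obs()["eef_pos"]); f=panfit(W,(.594,-.135)); print(f)
p=f[0]; T=near(W,comp(1,p,f[2]),.03,.095,.106); print("gear",len(T),cv2.minAreaRect(T[:,:2].astype(np.float32)*1000),T[:,2].mean(),comp(1,p,f[2]))
print(stem(W,(.443,-.358)),stem(W,(.575,-.385)))
E
```

```text
[ 0.56377332 -0.09528121  0.33103846]
((0.5947032470703125, -0.13539285278320312), (13.502985954284668, 43.823699951171875), np.float64(0.07877091214333642), (array([ 0.59423454, -0.13543204]), np.float64(0.003113159380285005)), 3308)
gear 574 ((634.3367309570312, -172.6375732421875), (27.254188537597656, 27.19133949279785), 74.37333679199219) 0.10229041776190015 [ 0.63579073 -0.17046846]
None (390, array([ 574.8, -383.6]), array([27.6, 25.9]), 87.4, np.float64(0.0675))
```

View pics/w5.png

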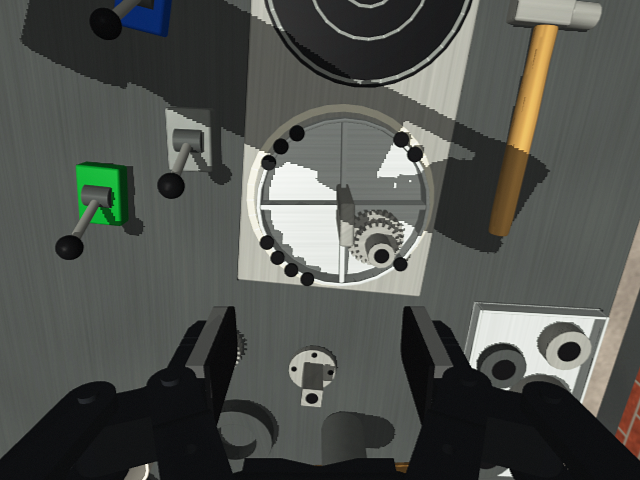

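The cluster gear stands upright in the one-dot compartment (380,245). The plain gear is hidden behind the left finger (240,347), so I'll move closer.

>>> play_rows(plan=[[60,[-0.44,-0.29,0.08],0],[60,[-0.44,-0.29,0.08],0],[60,[-0.44,-0.29,0.08],0],[60,[-0.44,-0.29,0.08],0],[60,[-0.44,-0.29,0.08],0],[60,[-0.44,-0.29,0.08],0]])

```text
time_s: 17.75
eef_pos: [0.4575, -0.2797, 0.2958]
eef_rot: [-0.003, 0.685, 0.728, 0.0]
wrist_force: [-0.2, -0.1, -0.1]
opening: 0.701
grasp_force: 0.0
```

```bash
python3 - <<'E'
from h import *
c=shot("wrist"); W=cloud(c); print(get_obs()["eef_pos"])
s=stem(W,(.443,-.358),.06); print(s,stem(W,(.575,-.385)))
x,y=s[1]/1e3; rows(x+.0005,y+.0013,.05,.06); rows(x+.0005,y+.0013,-.001,.06)
E
```

```text
[ 0.45858198 -0.27848809  0.29673331]
(563, array([ 443.7, -358.3]), array([26.6, 27.6]), 3.1, np.float64(0.0676)) (614, array([ 574.9, -384.1]), array([26.4, 26.5]), 86.5, np.float64(0.0675))
shift [-0.1956 -0.0468  0.6163] turn 0.0008 q6 -0.83 yaw 0.062
shift [-0.196  -0.0466  0.7438] turn 0.0008 q6 -0.83 yaw 0.062
```

>>> play_rows(plan=[[60,[-0.196,-0.047,0.2],0],[60,[-0.196,-0.047,0.33],0],[60,[-0.196,-0.047,0.45],0],[60,[-0.196,-0.047,0.55],0],[60,[-0.196,-0.047,0.63],0],[60,[-0.196,-0.047,0.69],0],[60,[-0.196,-0.047,0.73],0],[60,[-0.196,-0.047,0.743],0],[60,[-0.196,-0.047,0.743],0]])

```text
time_s: 18.7
eef_pos: [0.4468, -0.3578, 0.0025]
eef_rot: [0.0, 0.683, 0.73, 0.0]
wrist_force: [-0.0, -0.3, 0.5]
opening: 0.701
grasp_force: 0.0
```

>>> play_rows(plan=[[0,[0,0,0],0],[0,[0,0,0],0],[0,[0,0,0],0],[0,[0,0,0],0],[0,[0,0,0],0],[0,[0,0,-0.05],0],[0,[0,0,-0.15],0],[0,[0,0,-0.27],0],[0,[0,0,-0.36],0],[0,[0,0,-0.4],0]])

```text
time_s: 19.7
eef_pos: [0.4472, -0.3599, 0.1675]
eef_rot: [0.004, 0.684, 0.73, -0.001]
wrist_force: [-0.3, -0.8, -2.7]
opening: 0.309
grasp_force: 59.5
```

```bash
python3 - <<'E'
from h import *
p=comp(2,(.5947,-.1357),.065); print(p); rows(p[0],p[1]+.001,.165,.062)
E
```

```text
[ 0.63033808 -0.09509942]
shift [0.6336 0.4997 0.0044] turn 0.0008 q6 -0.95 yaw 0.065
```

>>> play_rows(plan=[[0,[0.634,0.5,0],0],[0,[0.634,0.5,0],0],[0,[0.634,0.5,0],0],[0,[0.634,0.5,0],0],[0,[0.634,0.5,0],0],[0,[0.634,0.5,0],0],[0,[0.634,0.5,0],0],[0,[0.634,0.5,0],0],[0,[0.634,0.5,0],0],[0,[0.634,0.5,0],0]])

```text
time_s: 20.7
eef_pos: [0.6282, -0.093, 0.162]
eef_rot: [0.0, 0.684, 0.729, -0.0]
wrist_force: [1.0, -0.5, -1.7]
opening: 0.302
grasp_force: 59.6
```

```bash
python3 - <<'E'
from h import *
c=shot("wrist"); W=cloud(c); save(c,"w6");print(get_obs()["eef_pos"]); h=held(c,W); print(h)
print(panfit(W,(.594,-.135)))
s=shot("scene"); print(panfit(cloud(s),(.594,-.135)))
p=comp(2,(.5947,-.1357),.065)-h[0]; print(p); rows(*p,.05,.062)
E
```

```text
[ 0.62814424 -0.09321495  0.16191768]
(array([-0.0182,  0.0104]), array([5.2, 1.8]), np.float64(0.06953843000773591), 249)
((0.5886304931640625, -0.13655854797363282), (0.0, 0.0), np.float64(-1.5707963267948966), (array([ 0.59392563, -0.1364761 ]), np.float64(0.0028284140761658002)), 5159)
((0.0, 0.0), (0.0, 0.0), np.float64(-1.5707963267948966), None, 0)
[ 0.64853808 -0.10549942]
shift [-0.0337  0.0489  0.2797] turn 0.0003 q6 -0.4 yaw 0.063
```

```bash
sed -i 's/zt=.0695+e\[2\]/zt=.066+e[2]/; s/<.004)&(np.hypot/<.0055)\&(np.hypot/; s/min(2)>40)).astype/min(2)>30)).astype/' h.py; python3 - <<'E'
from h import *
c=shot("wrist"); W=cloud(c); h=held(c,W); print(h,get_obs()["eef_pos"])
for thr in (20,30,40,50):
    pass
v=c["image"].min(2); print(W[372,319]-get_obs()["eef_pos"],v[355:400:5,319],v[385,280:360:6],np.round(W[385,280:360:6,2]-.162,3))
p=comp(2,(.5943,-.1359),.065)-h[0]; print(p); rows(*p,.05,.062)
E
```

```text
(array([-0.0006,  0.0011]), array([26.3, 28.3]), np.float64(0.06330365007448038), 3458) [ 0.62824342 -0.09322362  0.16185968]
[-9.87316593e-05 -4.55672916e-03  6.37572467e-02] [14 13 14 15 12 88 88 89 93] [88 90 94 87 85 89 90 89 89 87 88 93 91 52] [-0.165 -0.162 -0.162  0.064  0.064  0.063  0.063  0.063  0.063  0.064
  0.063 -0.163 -0.163  0.062]
[ 0.63053808 -0.09639942]
shift [-0.0082  0.0052  0.2797] turn 0.0003 q6 -0.4 yaw 0.063
```

View pics/w6.png

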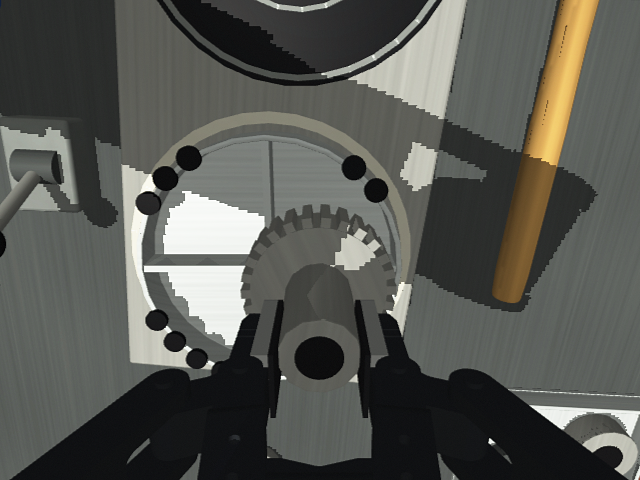

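The held plain gear's stem top is at (319,357), above the two-dot compartment (dots at (353,167) and (376,190)).

>>> play_rows(plan=[[0,[-0.008,0.005,0.06],0],[0,[-0.008,0.005,0.12],0],[0,[-0.008,0.005,0.16],0],[0,[-0.008,0.005,0.2],0],[0,[-0.008,0.005,0.23],0],[0,[-0.008,0.005,0.26],0],[0,[-0.008,0.005,0.28],0],[0,[-0.008,0.005,0.295],0],[0,[-0.008,0.005,0.3],0],[0,[-0.008,0.005,0.3],0]])

```text
time_s: 21.85
eef_pos: [0.631, -0.0949, 0.0417]
eef_rot: [0.0, 0.684, 0.73, 0.0]
wrist_force: [-0.5, 0.6, -2.5]
opening: 0.303
grasp_force: 59.7
```

>>> play_rows(plan=[[0,[0,0,0.004],0],[0,[0,0,0.004],0],[50,[0,0,0.004],0],[50,[0,0,0.004],0],[50,[0,0,0.004],0],[50,[0,0,-0.06],0],[50,[0,0,-0.17],0],[50,[0,0,-0.29],0],[50,[0.15,-0.1,-0.7],0],[50,[0.15,-0.1,-0.7],0]])

```text
time_s: 22.85
eef_pos: [0.6061, -0.063, 0.2512]
eef_rot: [0.0, 0.684, 0.729, 0.0]
wrist_force: [0.7, 0.2, 0.4]
opening: 0.59
grasp_force: 0.0
```

>>> play_rows(plan=[[60,[0.15,-0.07,-0.25],0],[60,[0.15,-0.07,-0.25],0],[60,[0.15,-0.07,-0.25],0],[60,[0.15,-0.07,-0.25],0]])

```text
time_s: 23.25
eef_pos: [0.5757, -0.0038, 0.3539]
eef_rot: [0.003, 0.683, 0.73, 0.002]
wrist_force: [-0.7, -1.1, -0.7]
opening: 0.706
grasp_force: 0.0
```

```bash
cat >> h.py <<'E'
def parts(W,f,ns):
    for n in ns:
        q=comp(n,f[0],f[2]); T=near(W,q,.03,.095,.106)
        if len(T)>5:
            b=cv2.minAreaRect(T[:,:2].astype(np.float32)*1000); print(n,len(T),np.round(np.array(b[0])-q*1000,1),np.round(b[1],1),round(T[:,2].mean(),4))
        else: print(n,"none")
E
python3 - <<'E'
from h import *
c=shot("wrist"); W=cloud(c); save(c,"w7");print(get_obs()["eef_pos"]); f=panfit(W,(.594,-.135)); print(f)
parts(W,f,(1,2)); rows(.50,.40,.31,.062)
E
```

```text
[ 0.57516784 -0.00459715  0.35077024]
((0.5945767211914063, -0.1355096893310547), (13.025508880615234, 44.18095016479492), np.float64(0.07268608839520985), (array([ 0.59422319, -0.13525437]), np.float64(0.0031361061556518855)), 2639)
1 471 [-1.  -1.4] [27.4 27.2] 0.102
2 521 [-0.3  1. ] [27.  27.5] 0.1023
shift [ 1.0218 -0.1212  0.1002] turn 0.0012 q6 -0.28 yaw 0.066
```

Both gears are seated. Next is the drum.

>>> play_rows(plan=[[60,[1.0,-0.12,0.1],0],[60,[1.0,-0.12,0.1],0],[60,[1.0,-0.12,0.1],0],[60,[1.0,-0.12,0.1],0],[60,[1.0,-0.12,0.1],0],[60,[1.0,-0.12,0.1],0],[60,[1.0,-0.12,0.1],0],[60,[1.0,-0.12,0.1],0],[60,[1.0,-0.12,0.1],0],[60,[1.0,-0.12,0.1],0]])

```text
time_s: 24.3
eef_pos: [0.5, 0.3914, 0.3057]
eef_rot: [-0.001, 0.683, 0.73, -0.002]
wrist_force: [-0.3, -0.4, -0.3]
opening: 0.703
grasp_force: 0.0
```

```bash
python3 - <<'E'
from h import *
c=shot("wrist"); W=cloud(c); print(get_obs()["eef_pos"])
s=stem(W,(.464,.343),.06); print(s)
x,y=s[1]/1e3; rows(x+.0005,y+.001,.001,.06)
E
```

```text
[0.50075527 0.39026219 0.30655409]
(569, array([464.1, 343.4]), array([26.8, 27. ]), 4.8, np.float64(0.0677))
shift [-0.1068 -0.0951  0.7644] turn 0.0016 q6 0.41 yaw 0.065
```

>>> play_rows(plan=[[60,[-0.107,-0.095,0.2],0],[60,[-0.107,-0.095,0.33],0],[60,[-0.107,-0.095,0.45],0],[60,[-0.107,-0.095,0.56],0],[60,[-0.107,-0.095,0.64],0],[60,[-0.107,-0.095,0.7],0],[60,[-0.107,-0.095,0.74],0],[60,[-0.107,-0.095,0.76],0],[60,[-0.107,-0.095,0.762],0],[60,[-0.107,-0.095,0.762],0]])

```text
time_s: 25.35
eef_pos: [0.4677, 0.3465, 0.0065]
eef_rot: [0.001, 0.684, 0.729, 0.002]
wrist_force: [0.1, -0.3, -0.2]
opening: 0.706
grasp_force: 0.0
```

>>> play_rows(plan=[[0,[0,0,0],0],[0,[0,0,0],0],[0,[0,0,0],0],[0,[0,0,0],0],[0,[0,0,0],0],[0,[0,0,-0.05],0],[0,[0,0,-0.15],0],[0,[0,0,-0.27],0],[0,[0,0,-0.36],0],[0,[0,0,-0.4],0]])

```text
time_s: 26.35
eef_pos: [0.4677, 0.3471, 0.1694]
eef_rot: [0.001, 0.684, 0.73, 0.003]
wrist_force: [0.1, 0.0, -1.1]
opening: 0.307
grasp_force: 59.5
```

```bash
python3 - <<'E'
from h import *
p=comp(3,(.5945,-.1355),.065); print(p); rows(p[0],p[1]+.001,.165,.062)
E
```

```text
[ 0.55389942 -0.09986192]
shift [-1.1267  0.1424  0.0091] turn 0.001 q6 0.37 yaw 0.065
```

>>> play_rows(plan=[[0,[-0.9,0.114,0],0],[0,[-0.9,0.114,0],0],[0,[-0.9,0.114,0],0],[0,[-0.9,0.114,0],0],[0,[-0.9,0.114,0],0],[0,[-0.9,0.114,0],0],[0,[-0.9,0.114,0],0],[0,[-0.9,0.114,0],0],[0,[-0.9,0.114,0],0]])

```text
time_s: 27.25
eef_pos: [0.5347, -0.0124, 0.1645]
eef_rot: [0.0, 0.685, 0.728, 0.0]
wrist_force: [-0.6, 1.8, -1.4]
opening: 0.303
grasp_force: 59.5
```

>>> play_rows(plan=[[0,[-0.2,0.025,0],0],[0,[-0.225,0.028,0],0],[0,[-0.225,0.028,0],0],[0,[-0.225,0.028,0],0],[0,[-0.225,0.028,0],0],[0,[-0.225,0.028,0],0]])

```text
time_s: 27.85
eef_pos: [0.5513, -0.0976, 0.1643]
eef_rot: [-0.0, 0.683, 0.73, 0.0]
wrist_force: [-0.2, 0.1, -2.4]
opening: 0.307
grasp_force: 59.5
```

```bash
cat > pl.py <<'E'
from h import *
import sys
n=int(sys.argv[1]); c=shot("wrist"); W=cloud(c); save(c,"p%d"%n); h=held(c,W); e=get_obs()["eef_pos"]; print(e,h)
P=near(W,(.594,-.135),.13,.056,.064);d=np.hypot(P[:,0]-.5945,P[:,1]+.1355);P=P[(d>.085)&(d<.1)]; print("rim",len(P),circ(P,.0935))
for f in (panfit(W,(.594,-.135)),panfit(cloud(shot("scene")),(.594,-.135)),panfit(cloud(shot("side")),(.594,-.135))): print(f)
p=comp(n,(.5945,-.1355),.068)-h[0]; z=.035+.0675-h[2]; print(p,z); rows(*p,z+.001,.065)
E
python3 pl.py 3
```

```text
[ 0.55139311 -0.09776806  0.16438819] (array([-0.0003, -0.0032]), array([26.2, 28. ]), np.float64(0.062010879493965054), 3141)
rim 5215 (array([ 0.59390046, -0.13653256]), np.float64(0.003002673195347034))
((0.5946427612304688, -0.12987570190429687), (13.200303077697754, 33.11388397216797), np.float64(0.08155934999556869), (array([ 0.59388697, -0.13562922]), np.float64(0.0028537601338625247)), 4887)
((0.5950067749023438, -0.13764486694335937), (14.000969886779785, 45.90239334106445), np.float64(0.07009931841652373), (array([ 0.59431176, -0.13658052]), np.float64(0.0030197303930484523)), 437)
((0.592017333984375, -0.1364379425048828), (16.880138397216797, 44.953128814697266), np.float64(0.1291759295945072), (array([ 0.59288926, -0.13627685]), np.float64(0.0032468229975627116)), 329)
[ 0.55409269 -0.09678388] 0.040489120506034953
shift [0.0033 0.0068 0.3073] turn 0.0004 q6 -0.45 yaw 0.066
```

>>> play_rows(plan=[[0,[0.003,0.006,0.06],0],[0,[0.003,0.006,0.12],0],[0,[0.003,0.006,0.16],0],[0,[0.003,0.006,0.2],0],[0,[0.003,0.006,0.23],0],[0,[0.003,0.006,0.26],0],[0,[0.003,0.006,0.28],0],[0,[0.003,0.006,0.298],0],[0,[0.003,0.006,0.304],0],[0,[0.003,0.006,0.304],0]])

```text
time_s: 29.0
eef_pos: [0.5538, -0.0981, 0.0427]
eef_rot: [-0.0, 0.684, 0.73, -0.0]
wrist_force: [0.2, -0.3, -2.4]
opening: 0.302
grasp_force: 59.5
```

>>> play_rows(plan=[[0,[0,0,0.004],0],[0,[0,0,0.004],0],[50,[0,0,0.004],0],[50,[0,0,0.004],0],[50,[0,0,0.004],0],[50,[0,0,-0.06],0],[50,[0,0,-0.17],0],[50,[0,0,-0.29],0],[50,[0.05,0.05,-0.7],0],[50,[0.05,0.05,-0.7],0]])

```text
time_s: 30.0
eef_pos: [0.5648, -0.0852, 0.2596]
eef_rot: [0.0, 0.684, 0.729, 0.0]
wrist_force: [1.8, -0.7, 0.1]
opening: 0.589
grasp_force: 0.0
```

>>> play_rows(plan=[[60,[0,0.05,-0.2],0],[60,[0,0.05,-0.2],0],[60,[0,0.05,-0.2],0],[60,[0,0.05,-0.2],0]])

```text
time_s: 30.4
eef_pos: [0.5853, -0.084, 0.338]
eef_rot: [0.001, 0.684, 0.73, 0.0]
wrist_force: [0.2, 0.6, -1.0]
opening: 0.698
grasp_force: 0.0
```

```bash
python3 - <<'E'
from h import *
c=shot("wrist"); W=cloud(c); save(c,"w8");print(get_obs()["eef_pos"]); f=panfit(W,(.594,-.135)); print(f)
parts(W,f,(1,2,3)); print(stem(W,(.575,-.384),.06)); rows(.57,-.30,.31,.062)
E
```

```text
[ 0.58452588 -0.08385956  0.33638186]
((0.5945932006835938, -0.1354480438232422), (13.760762214660645, 43.52341079711914), np.float64(0.06383232612745737), (array([ 0.59425151, -0.13534834]), np.float64(0.003114267129844789)), 3207)
1 565 [-0.6 -1.2] [27.1 27.1] 0.1022
2 631 [-0.6  1.2] [27.  27.2] 0.1025
3 628 [-2.  -1.7] [27. 27.] 0.1025
(384, array([ 574.8, -383.4]), array([28.2, 25.9]), 87.4, np.float64(0.0675))
shift [-0.5369 -0.0711  0.0658] turn 0.0009 q6 -0.41 yaw 0.065
```

>>> play_rows(plan=[[60,[-0.54,-0.06,0.06],0],[60,[-0.54,-0.06,0.06],0],[60,[-0.54,-0.06,0.06],0],[60,[-0.54,-0.06,0.06],0],[60,[-0.54,-0.06,0.06],0],[60,[-0.54,-0.06,0.06],0],[60,[-0.54,-0.06,0.06],0]])

```text
time_s: 31.15
eef_pos: [0.5745, -0.3003, 0.3118]
eef_rot: [-0.002, 0.684, 0.729, 0.0]
wrist_force: [-0.5, -0.2, -0.2]
opening: 0.699
grasp_force: 0.0
```

```bash
python3 - <<'E'
from h import *
for i in range(2):
    c=shot("wrist"); W=cloud(c); s=stem(W,(.575,-.384),.06); print(s)
a=np.radians(s[3]); a=(a+np.pi/4)%(np.pi/2)-np.pi/4; print(a)
T=near(W,(.575,-.384),.06,.063,.075)
bst=min(np.linspace(-.3,.3,121),key=lambda t: np.ptp(np.percentile(T[:,:2]@[np.cos(t),np.sin(t)],[1,99]))+np.ptp(np.percentile(T[:,:2]@[-np.sin(t),np.cos(t)],[1,99]))); print(bst)
x,y=s[1]/1e3; rows(x+.0005,y+.001,-.003,a)
E
```

```text
(586, array([ 575. , -383.9]), array([26.5, 26.1]), 86.3, np.float64(0.0677))
(576, array([ 575. , -383.5]), array([26.3, 25.9]), 87.9, np.float64(0.0677))
-0.03665191429188086
-0.06999999999999998
shift [-0.208  -0.0129  0.7901] turn 0.0328 q6 -0.73 yaw 0.066
```

>>> play_rows(plan=[[60,[-0.208,-0.012,0.2],0.0385],[60,[-0.208,-0.012,0.33],0.0385],[60,[-0.208,-0.012,0.45],0.0385],[60,[-0.208,-0.012,0.56],0.0385],[60,[-0.208,-0.012,0.64],0.0385],[60,[-0.208,-0.012,0.71],0.0385],[60,[-0.208,-0.012,0.76],0.0385],[60,[-0.208,-0.012,0.782],0.0385],[60,[-0.208,-0.012,0.785],0.0385],[60,[-0.208,-0.012,0.785],0.0385]])

```text
time_s: 32.25
eef_pos: [0.5773, -0.3848, 0.0017]
eef_rot: [0.002, 0.726, 0.687, 0.0]
wrist_force: [-0.1, 0.1, 0.1]
opening: 0.701
grasp_force: 0.0
```

>>> play_rows(plan=[[0,[0,0,0],0],[0,[0,0,0],0],[0,[0,0,0],0],[0,[0,0,0],0],[0,[0,0,0],0],[0,[0,0,-0.05],0],[0,[0,0,-0.15],0],[0,[0,0,-0.27],0],[0,[0,0,-0.36],0],[0,[0,0,-0.4],0]])

```text
time_s: 33.25
eef_pos: [0.5773, -0.386, 0.1645]
eef_rot: [0.004, 0.727, 0.687, 0.0]
wrist_force: [0.3, -0.4, -1.1]
opening: 0.29
grasp_force: 59.4
```

```bash
python3 - <<'E'
from h import *
p=comp(4,(.5945,-.1355),.065); print(p,get_obs()["eef_pos"]); rows(p[0],p[1]+.001,.165,.062)
E
```

```text
[ 0.55886192 -0.17610058] [ 0.57725806 -0.38601121  0.16450662]
shift [ 0.5238 -0.0756 -0.0041] turn -0.0376 q6 -0.7 yaw -0.056
```

>>> play_rows(plan=[[0,[0.524,-0.0756,0],-0.0376],[0,[0.524,-0.0756,0],-0.0376],[0,[0.524,-0.0756,0],-0.0376],[0,[0.524,-0.0756,0],-0.0376],[0,[0.524,-0.0756,0],-0.0376],[0,[0.524,-0.0756,0],-0.0376],[0,[0.524,-0.0756,0],-0.0376],[0,[0.524,-0.0756,0],-0.0376]])

```text
time_s: 34.05
eef_pos: [0.5573, -0.1752, 0.159]
eef_rot: [0.0, 0.685, 0.728, -0.0]
wrist_force: [-0.1, -0.4, -2.3]
opening: 0.294
grasp_force: 59.6
```

```bash
python3 pl.py 4
```

```text
[ 0.55722735 -0.17520802  0.15898443] (array([-0.0003,  0.0011]), array([26.4, 27.3]), np.float64(0.06573440148510695), 4591)
rim 8239 (array([ 0.5940646 , -0.13663284]), np.float64(0.0030411502165224834))
((0.5946779174804687, -0.1357489318847656), (14.298483848571777, 43.866634368896484), np.float64(0.0655602141710252), (array([ 0.59409167, -0.13665302]), np.float64(0.003039302979561596)), 8330)
((0.5944954833984375, -0.136614990234375), (14.481163024902344, 43.55479431152344), np.float64(0.03279591752389033), (array([ 0.59465816, -0.13636331]), np.float64(0.002974888349040482)), 484)
((0.59560888671875, -0.15866424560546874), (7.413527488708496, 2.3733839988708496), np.float64(-1.4250808851847223), (array([ 0.59672353, -0.16003011]), np.float64(0.0047918715787564434)), 106)
[ 0.55928388 -0.17730731] 0.036765598514893055
shift [-0.0064  0.0051  0.3031] turn -0.0016 q6 -0.57 yaw 0.06
```

View pics/p4.png

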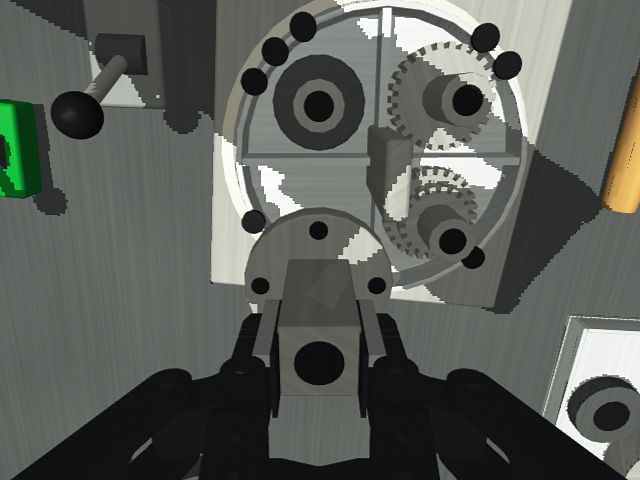

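The view shows drum (318,105), plain gear (455,95) and cluster gear (440,215) in their compartments. The flange is held above the four-dot one (stem top at (319,362)), so I'll lower it.

>>> play_rows(plan=[[0,[-0.006,0.005,0.06],0],[0,[-0.006,0.005,0.12],0],[0,[-0.006,0.005,0.16],0],[0,[-0.006,0.005,0.2],0],[0,[-0.006,0.005,0.23],0],[0,[-0.006,0.005,0.26],0],[0,[-0.006,0.005,0.28],0],[0,[-0.006,0.005,0.295],0],[0,[-0.006,0.005,0.3],0],[0,[-0.006,0.005,0.3],0]])

```text
time_s: 35.2
eef_pos: [0.5594, -0.1757, 0.0394]
eef_rot: [0.0, 0.685, 0.729, 0.0]
wrist_force: [-0.1, -0.1, -1.9]
opening: 0.295
grasp_force: 59.7
```

>>> play_rows(plan=[[0,[0,0,0.004],0],[0,[0,0,0.004],0],[50,[0,0,0.004],0],[50,[0,0,0.004],0],[50,[0,0,0.004],0],[50,[0,0,-0.06],0],[50,[0,0,-0.17],0],[50,[0,0,-0.29],0],[50,[0.3,0.08,-0.7],0],[50,[0.3,0.08,-0.7],0]])

```text
time_s: 36.2
eef_pos: [0.5714, -0.1166, 0.2374]
eef_rot: [0.001, 0.686, 0.728, 0.0]
wrist_force: [1.4, 0.1, -1.0]
opening: 0.588
grasp_force: 0.0
```

>>> play_rows(plan=[[60,[0.3,0,-0.25],0],[60,[0.3,0,-0.25],0],[60,[0.3,0,-0.25],0],[60,[0.3,0,-0.25],0],[60,[0.3,0,-0.25],0]])

```text
time_s: 36.7
eef_pos: [0.5644, 0.0041, 0.3366]
eef_rot: [0.001, 0.684, 0.729, 0.001]
wrist_force: [-0.4, -0.9, -1.0]
opening: 0.701
grasp_force: 0.0
```

```bash
python3 - <<'E'
from h import *
c=shot("wrist"); W=cloud(c); save(c,"w9");print(get_obs()["eef_pos"]); f=panfit(W,(.594,-.135)); print(f)
parts(W,f,(1,2,3,4))
# hot mark: black outer edge arc
g=c["image"].max(2); P=W.reshape(-1,3); cols=c["image"]
for u,v in [(320,60),(350,20)]: print(W[v,u],cols[v,u])
# plate axis: side edges
x,y=f[0]; rows(x+.0013,y-.0006,.049,f[2])
E
```

```text
[0.56372822 0.00313306 0.33472659]
((0.5943369750976563, -0.13560450744628907), (13.683483123779297, 44.34585189819336), np.float64(0.05451975946053289), (array([ 0.59417263, -0.13533488]), np.float64(0.003156938638173351)), 2640)
1 495 [-0.  -0.5] [27.3 28. ] 0.1021
2 551 [-0.5  1.9] [27.  27.4] 0.1023
3 548 [-2.2 -1.5] [26.5 27.9] 0.1023
4 545 [-0.4  1.6] [25.5 26.7] 0.1021
[0.5590616  0.11328868 0.03087375] [54 52 54]
[0.58717334 0.15312575 0.03068018] [66 67 65]
shift [-0.3522  0.0578  0.7145] turn 0.0026 q6 -0.27 yaw 0.063
```

View pics/w9.png

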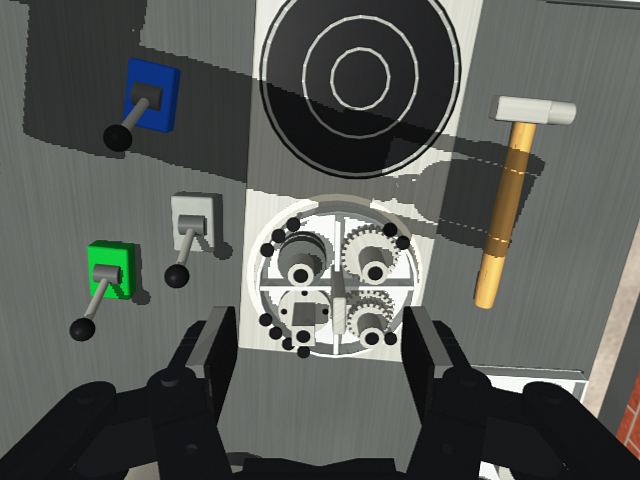

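All four parts stand in their compartments; the hot mark's rings centre near (360,79).

```bash
python3 - <<'E'
from h import *
c=shot("wrist"); g=cv2.cvtColor(c["image"],cv2.COLOR_RGB2GRAY).astype(float)
p0=ray(c,360,79,.03)[:2]; print(p0)
K=np.array(c["intrinsics"]); v,u=np.mgrid[:200,200:520]; v=v.ravel();u=u.ravel()
o=c["Twc"][:3,3]; D=c["Twc"][:3,:3]@np.linalg.solve(K,np.stack([u,v,np.ones_like(u)]).astype(float)); P=(o[:,None]+D*(.03-o[2])/D[2]).T
hat=(g-cv2.GaussianBlur(g,(0,0),4))[v,u]; q=p0.copy()
for r in (.032,.062):
    q=p0.copy()
    for _ in range(6):
        d=np.hypot(P[:,0]-q[0],P[:,1]-q[1]); k=(abs(d-r)<.012)&(hat>15)
        s=least_squares(lambda x:np.hypot(P[k,0]-x[0],P[k,1]-x[1])-x[2],[*q,r],loss="soft_l1",f_scale=.001).x; q=s[:2]; r=s[2]
    print(s,k.sum())
x,y=.5943,-.1356; rows(x+.0013,y-.0006,.05,.063)
E
```

```text
[0.60119881 0.09630426]
[0.60260923 0.09721476 0.03024899] 609
[0.60261475 0.09718239 0.06023558] 1215
shift [-0.3511  0.0604  0.709 ] turn -0.0005 q6 -0.27 yaw 0.062
```

>>> play_rows(plan=[[42,[-0.351,0.061,0.1],0],[42,[-0.351,0.061,0.2],0],[42,[-0.351,0.061,0.3],0],[42,[-0.351,0.061,0.4],0],[42,[-0.351,0.061,0.45],0],[42,[-0.351,0.061,0.45],0],[42,[-0.351,0.061,0.45],0]])

```text
time_s: 37.5
eef_pos: [0.5954, -0.136, 0.1537]
eef_rot: [-0.002, 0.686, 0.728, -0.001]
wrist_force: [0.4, 0.2, 0.9]
opening: 0.489
grasp_force: 0.0
```

```bash
python3 - <<'E'
from h import *
c=shot("wrist"); W=cloud(c); print(get_obs()["eef_pos"]); print(panfit(W,(.594,-.135)))
x,y=.5943,-.1356; rows(x+.0013,y-.0006,.05,.063)
E
```

```text
[ 0.59724949 -0.13609498  0.15630514]
((0.5945048828125, -0.13531944274902344), (13.629060745239258, 43.5452880859375), np.float64(0.06883008080812725), (array([ 0.5944834 , -0.13571795]), np.float64(0.0031932599835778615)), 8593)
shift [ 0.     -0.0043  0.2658] turn -0.0007 q6 -0.48 yaw 0.061
```

>>> play_rows(plan=[[42,[0,-0.002,0.08],0],[42,[0,-0.002,0.15],0],[42,[0,-0.002,0.21],0],[42,[0,-0.002,0.25],0],[42,[0,-0.002,0.26],0],[42,[0,-0.002,0.26],0]])

```text
time_s: 38.15
eef_pos: [0.597, -0.1356, 0.0524]
eef_rot: [0.001, 0.685, 0.729, 0.0]
wrist_force: [0.2, 0.6, 0.5]
opening: 0.496
grasp_force: 0.0
```

>>> play_rows(plan=[[0,[0,0,0],0],[0,[0,0,0],0],[0,[0,0,0],0],[0,[0,0,0],0],[0,[0,0,0],0],[0,[0,0,0],0]])

```text
time_s: 38.75
eef_pos: [0.5962, -0.136, 0.053]
eef_rot: [0.0, 0.685, 0.729, -0.0]
wrist_force: [-4.7, -0.4, 6.2]
opening: 0.153
grasp_force: 61.9
```

```bash
python3 - <<'E'
from h import *
e=get_obs()["eef_pos"]; print(e); rows(.6026+.0013,.0972-.0006,e[2])
E
```

```text
[ 0.59615237 -0.13600142  0.05300466]
shift [ 0.5792  0.0554 -0.0006] turn 0 q6 -0.48 yaw 0.062
```

>>> play_rows(plan=[[0,[0.012,0.0012,0],0],[0,[0.035,0.0034,0],0],[0,[0.07,0.0068,0],0],[0,[0.11,0.0106,0],0],[0,[0.15,0.0145,0],0],[0,[0.19,0.0184,0],0],[0,[0.23,0.0222,0],0],[0,[0.27,0.0261,0],0],[0,[0.31,0.03,0],0],[0,[0.35,0.0338,0],0]])

```text
time_s: 39.75
eef_pos: [0.6025, 0.0028, 0.053]
eef_rot: [0.003, 0.685, 0.729, -0.0]
wrist_force: [0.4, -9.4, 0.7]
opening: 0.155
grasp_force: 61.2
```

>>> play_rows(plan=[[0,[0.04,0.004,0],0],[0,[0.08,0.008,0],0],[0,[0.12,0.012,0],0],[0,[0.155,0.0152,0],0],[0,[0.185,0.018,0],0],[0,[0.208,0.0202,0],0],[0,[0.222,0.0216,0],0],[0,[0.229,0.0222,0],0],[0,[0.229,0.0222,0],0],[0,[0.229,0.0222,0],0]])

```text
time_s: 40.75
eef_pos: [0.6057, 0.0952, 0.053]
eef_rot: [0.002, 0.685, 0.729, 0.0]
wrist_force: [1.3, -6.7, 3.0]
opening: 0.155
grasp_force: 61.3
```

```bash
python3 - <<'E'
from h import *
e=get_obs()["eef_pos"]; print(e); rows(.5962+.0082,-.136+.2327,e[2])
c=shot("wrist"); W=cloud(c); print(panfit(W,(.602,.097)))
P=near(W,(.603,.097),.13,.056,.066);d=np.hypot(P[:,0]-.603,P[:,1]-.097);P=P[(d>.083)&(d<.102)];print(circ(P,.0935))
E
```

```text
[0.60574612 0.09523383 0.05300675]
shift [ 0.0039 -0.0031 -0.    ] turn 0 q6 -0.1 yaw 0.062
((0.60739306640625, 0.099338623046875), (43.6645622253418, 42.65658950805664), np.float64(-0.8447467082898639), (array([0.60531141, 0.09545341]), np.float64(0.0030923485309773103)), 16408)
(array([0.60469912, 0.09496027]), np.float64(0.0035956477410019404))
```

Within about 2 mm. Now I'll release and rise for a check.

>>> play_rows(plan=[[42,[0,0,0],0],[42,[0,0,0],0],[42,[0,0,0],0],[42,[0,0,0],0],[42,[0,0,-0.1],0],[42,[0,0,-0.22],0],[42,[0.1,-0.1,-0.7],0],[42,[0.1,-0.1,-0.7],0],[42,[0.1,-0.1,-0.7],0],[42,[0.1,-0.1,-0.7],0]])

```text
time_s: 41.8
eef_pos: [0.5609, 0.135, 0.333]
eef_rot: [0.0, 0.685, 0.729, 0.0]
wrist_force: [0.1, -0.6, -0.3]
opening: 0.487
grasp_force: 0.0
```

```bash
python3 - <<'E'
from h import *
c=shot("wrist"); W=cloud(c); save(c,"w10");print(get_obs()["eef_pos"]); f=panfit(W,(.603,.096)); print(f)
parts(W,f,(1,2,3,4))
for n in ("wrist","scene"):
    X=W if n=="wrist" else cloud(shot("scene"))
    S=near(X,(.42,-.11),.05,.085,.12); print(n,len(S),S.mean(0) if len(S) else 0, S[:,2].max() if len(S) else 0)
    S=near(X,(.42,-.08),.06,.02,.028); print(len(S),np.percentile(S,[2,98],0) if len(S) else 0)
rows(.421,-.16,.15,.06)
E
```

```text
[0.5628988  0.13674123 0.34315087]
((0.6046528930664062, 0.09607781219482422), (13.93411636352539, 43.4335823059082), np.float64(0.06168697509945198), (array([0.60435232, 0.09585912]), np.float64(0.0031600709301419613)), 3343)
1 589 [-0.6 -1.3] [27.2 27.2] 0.1023
2 667 [-0.4  0.8] [26.9 27.7] 0.1024
3 646 [-2.1 -1.8] [27.4 26.7] 0.1026
4 649 [-0.3  1.1] [24.9 26.7] 0.1024
wrist 100 [ 0.41532439 -0.10452428  0.09657592] 0.10338549391916507
1220 [[ 0.39449125 -0.1106576   0.0212182 ]
 [ 0.44213699 -0.04406756  0.02693357]]
scene 0 0 0
133 [[ 0.39384174 -0.10607279  0.02158838]
 [ 0.44229615 -0.04444075  0.02777276]]
shift [-0.716  -0.4109  0.4695] turn 0.0012 q6 -0.03 yaw 0.064
```

>>> play_rows(plan=[[0,[-0.716,-0.413,0.2],0],[0,[-0.716,-0.413,0.2],0],[0,[-0.716,-0.413,0.2],0],[0,[-0.716,-0.413,0.2],0],[0,[-0.716,-0.413,0.2],0],[0,[-0.716,-0.413,0.3],0],[0,[-0.716,-0.413,0.4],0],[0,[-0.716,-0.413,0.46],0],[0,[-0.716,-0.413,0.46],0],[0,[-0.716,-0.413,0.46],0]])

```text
time_s: 42.9
eef_pos: [0.4136, -0.1609, 0.1458]
eef_rot: [-0.002, 0.685, 0.728, -0.0]
wrist_force: [0.1, -0.1, 1.1]
opening: -0.005
grasp_force: 0.0
```

```bash
python3 - <<'E'
from h import *
print(get_obs()["eef_pos"]); c=shot("side"); S=near(cloud(c),(.42,-.1),.06,.088,.108); print(len(S),S.mean(0)); save(c,"sd1")
c=shot("scene"); S=near(cloud(c),(.42,-.1),.06,.088,.108); print(len(S),S.mean(0) if len(S) else 0)
rows(.420,-.16,.0265,.03); rows(.420,-.066,.0265,.03)
E
```

```text
[ 0.41357612 -0.16093571  0.14583543]
61 [ 0.41662184 -0.11953617  0.09903507]
65 [ 0.42177768 -0.11214653  0.10123145]
shift [0.004  0.0094 0.3057] turn 0.0104 q6 -0.7 yaw 0.063
shift [0.2385 0.0241 0.3054] turn 0.0104 q6 -0.7 yaw 0.063
```

>>> play_rows(plan=[[0,[0.0,0.014,0.12],0.01],[0,[0.0,0.014,0.22],0.01],[0,[0.0,0.014,0.29],0.01],[0,[0.0,0.014,0.306],0.01],[0,[0.0,0.014,0.306],0.01]])

```text
time_s: 43.5
eef_pos: [0.4214, -0.1611, 0.0255]
eef_rot: [0.0, 0.696, 0.718, 0.0]
wrist_force: [0.4, 0.5, 0.8]
opening: 0.001
grasp_force: 0.0
```

>>> play_rows(plan=[[0,[0.03,0.001,0],0],[0,[0.06,0.002,0],0],[0,[0.09,0.003,0],0],[0,[0.12,0.004,0],0],[0,[0.15,0.005,0],0],[0,[0.18,0.006,0],0],[0,[0.205,0.007,0],0],[0,[0.225,0.008,0],0],[0,[0.225,0.008,0],0]])

```text
time_s: 44.4
eef_pos: [0.4205, -0.0708, 0.0244]
eef_rot: [0.0, 0.696, 0.718, -0.001]
wrist_force: [-0.6, -2.5, -0.0]
opening: 0.002
grasp_force: 1.1
```

```bash
python3 - <<'E'
from h import *
print(get_obs()["eef_pos"])
for n in ("side","scene","wrist"):
    c=shot(n); W=cloud(c); g=c["image"].max(2)<70; W[~g]=np.nan; S=near(W,(.42,-.04),.045,.08,.12); S=S[S[:,1]>-.06]; print(n,len(S),S.mean(0) if len(S) else 0,np.percentile(S,[5,95],0) if len(S) else 0)
save(c,"w11")
E
```

```text
[ 0.42052787 -0.07082203  0.02443336]
side 5 [ 0.4319877  -0.05180908  0.10867641] [[ 0.41039115 -0.05882917  0.09038206]
 [ 0.45678401 -0.03860808  0.11783011]]
scene 98 [ 0.42306418 -0.04333458  0.10405787] [[ 0.41044881 -0.05965704  0.09073348]
 [ 0.44566935 -0.03078277  0.11893137]]
wrist 12896 [ 0.41934695 -0.04814806  0.10697208] [[ 0.3933737  -0.05959967  0.09442711]
 [ 0.44727789 -0.02990096  0.11896058]]
```

View pics/w11.png

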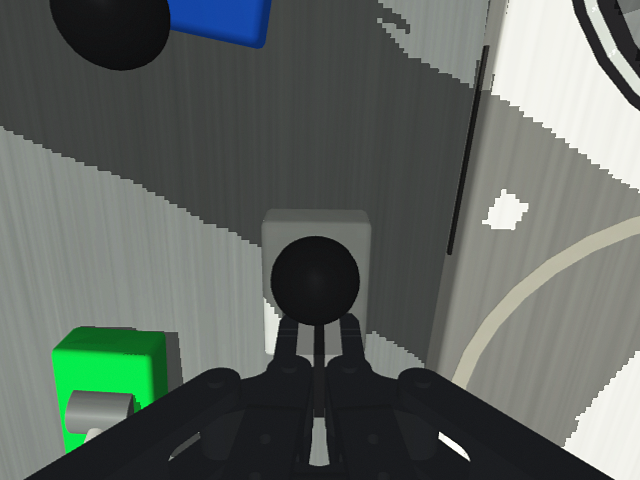

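The ball at (315,280) is going over the grey housing; I'll push further in small steps.

>>> play_rows(plan=[[0,[0.008,0,0],0],[0,[0.015,0,0],0],[0,[0.022,0,0],0],[0,[0.022,0,0],0]])

```text
time_s: 44.95
eef_pos: [0.4214, -0.0691, 0.0253]
eef_rot: [0.005, 0.695, 0.719, -0.004]
wrist_force: [-4.8, -31.2, -5.5]
opening: 0.002
grasp_force: 12.7
```

```bash
python3 - <<'E'
from h import *
o=get_obs(); print(o["eef_pos"],o["wrist_force"]); c=shot("wrist"); W=cloud(c); g=c["image"].max(2)<80
m=np.zeros((480,640),bool); m[180:310,255:380]=1; S=W[m&g&(W[...,2]>.085)]; 
f=least_squares(lambda x:np.linalg.norm(S-x,axis=1)-.013,[.419,-.045,.092],loss="soft_l1",f_scale=.001); print(len(S),f.x,"angle",np.arctan2(f.x[1]+.079,f.x[2]-.022))
E
```

```text
[ 0.42135313 -0.06906038  0.02530918] [ -4.82075223 -31.18597393  -5.49433283]
4954 [ 0.4179815  -0.0408287   0.09169958] angle 0.5010407895339559
```

The switch is at its stop, fully over. I'll back off, rise and verify.

>>> play_rows(plan=[[0,[-0.04,0,0],0],[0,[-0.1,0,0],0],[0,[-0.12,0,-0.1],0],[0,[-0.12,0,-0.22],0],[0,[0.3,0,-0.7],0],[0,[0.3,0,-0.7],0],[0,[0.3,0,-0.7],0],[0,[0.3,0,-0.7],0],[0,[0.3,0,-0.7],0],[0,[0.3,0,-0.7],0]])

```text
time_s: 46.0
eef_pos: [0.4185, 0.0605, 0.3097]
eef_rot: [0.003, 0.695, 0.719, 0.003]
wrist_force: [0.5, -0.5, 0.4]
opening: 0.003
grasp_force: 0.0
```

```bash
python3 - <<'E'
from h import *
print(get_obs()["eef_pos"])
for n in ("scene","wrist"):
    c=shot(n); W=cloud(c); S=near(W,(.42,-.08),.07,.088,.108); print(n,len(S),S.mean(0) if len(S) else 0)
    f=panfit(W,(.603,.096)); print(f)
    if n=="scene": parts(W,f,(1,2,3,4)); save(c,"s9"); q=c
cv2.imwrite("pics/s9c.png",cv2.resize(q["image"][180:360,270:460,::-1],None,fx=3,fy=3))
E
```

```text
[0.4185141  0.06052846 0.30973482]
scene 71 [ 0.42099831 -0.03782185  0.10106448]
((0.605089111328125, 0.09589312744140625), (14.320087432861328, 43.13040542602539), np.float64(0.05513641024975158), (array([0.60495765, 0.09484768]), np.float64(0.003017078416269033)), 608)
1 94 [-0.8 -2.1] [26.8 26.2] 0.1032
2 108 [-0.4  0.5] [25.7 27.2] 0.1031
3 91 [-2.4 -3. ] [26.1 26.2] 0.1031
4 110 [-0.6  0.1] [27.7 26.7] 0.1032
wrist 518 [ 0.41760534 -0.0372394   0.09986034]
((0.604162353515625, 0.09540220642089844), (14.831205368041992, 43.98125076293945), np.float64(0.06926711386538775), (array([0.60390374, 0.09519315]), np.float64(0.0031131822496468092)), 4356)
```

View pics/s9c.png

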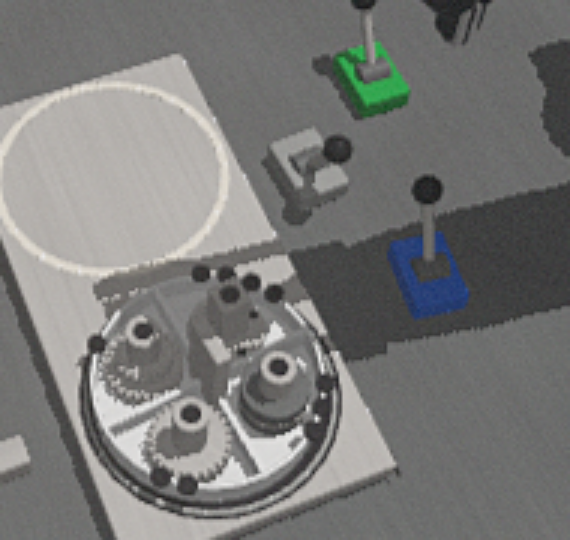

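The loaded pan sits on the hot mark with all four parts upright in their own compartments. The grey switch (ball at (337,150)) is thrown over; the green and blue ones look untouched.

```bash
python3 -c "
from bench import *
print(hand_in())"
```

```text
the job is handed in; nothing more can be done
None
```

The job is handed in (no score came back): last pictures show all four parts upright in their compartments, the pan about 2 mm off the hot-plate mark's centre, and the grey switch fully over to on.

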